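# Gauge the cane ferrules

## Task

Try every coloured cane ferrule on the bench on the gauge pin, in the order of the colour card (red, yellow, green, blue; one may be missing): hold it upright with its fin facing the brass mark and slide it gently down the pin as far as it will go, without forcing it. Those that go right down to the base belong in the white tray, those that stop high on the pin in the pale wooden crate; leave all of them standing upright there. Do not disturb the plants, saucer and trowel.

Things in the scene. Friction and masses are not known exactly. Their poses are not given: they have to be found in the camera images.
- ferrule_red_1: one of two possible red ferrules (end sleeves for plant canes); at most one is present. White sleeve 70 mm tall, 44 mm across, steel foot ring 66 mm wide, 12 mm high, 120 g, closed red top, red fin on one side, open end down. Mouth 25 mm wide for 12 mm; whether the bore stays so (60 mm deep) or is too narrow beyond cannot be seen. Origin: centre of underside; z up, x to the fin
- ferrule_red_1_fin (a point): outer edge of that red ferrule's fin, 40 mm from the axis along its x, 36 mm above its underside. The fin is 9 mm thick and runs from 12 to 60 mm height
- ferrule_red_2: one of two possible red ferrules (end sleeves for plant canes); at most one is present. White sleeve 70 mm tall, 44 mm across, steel foot ring 66 mm wide, 12 mm high, 120 g, closed red top, red fin on one side, open end down. Mouth 25 mm wide for 12 mm; whether the bore stays so (60 mm deep) or is too narrow beyond cannot be seen. Origin: centre of underside; z up, x to the fin
- ferrule_red_2_fin (a point): outer edge of that red ferrule's fin, 40 mm from the axis along its x, 36 mm above its underside. The fin is 9 mm thick and runs from 12 to 60 mm height
- ferrule_yellow_1: one of two possible yellow ferrules (end sleeves for plant canes); at most one is present. White sleeve 70 mm tall, 44 mm across, steel foot ring 66 mm wide, 12 mm high, 120 g, closed yellow top, yellow fin on one side, open end down. Mouth 25 mm wide for 12 mm; whether the bore stays so (60 mm deep) or is too narrow beyond cannot be seen. Origin: centre of underside; z up, x to the fin
- ferrule_yellow_1_fin (a point): outer edge of that yellow ferrule's fin, 40 mm from the axis along its x, 36 mm above its underside. The fin is 9 mm thick and runs from 12 to 60 mm height
- ferrule_yellow_2: one of two possible yellow ferrules (end sleeves for plant canes); at most one is present. White sleeve 70 mm tall, 44 mm across, steel foot ring 66 mm wide, 12 mm high, 120 g, closed yellow top, yellow fin on one side, open end down. Mouth 25 mm wide for 12 mm; whether the bore stays so (60 mm deep) or is too narrow beyond cannot be seen. Origin: centre of underside; z up, x to the fin
- ferrule_yellow_2_fin (a point): outer edge of that yellow ferrule's fin, 40 mm from the axis along its x, 36 mm above its underside. The fin is 9 mm thick and runs from 12 to 60 mm height
- ferrule_green_1: one of two possible green ferrules (end sleeves for plant canes); at most one is present. White sleeve 70 mm tall, 44 mm across, steel foot ring 66 mm wide, 12 mm high, 120 g, closed green top, green fin on one side, open end down. Mouth 25 mm wide for 12 mm; whether the bore stays so (60 mm deep) or is too narrow beyond cannot be seen. Origin: centre of underside; z up, x to the fin
- ferrule_green_1_fin (a point): outer edge of that green ferrule's fin, 40 mm from the axis along its x, 36 mm above its underside. The fin is 9 mm thick and runs from 12 to 60 mm height
- ferrule_green_2: one of two possible green ferrules (end sleeves for plant canes); at most one is present. White sleeve 70 mm tall, 44 mm across, steel foot ring 66 mm wide, 12 mm high, 120 g, closed green top, green fin on one side, open end down. Mouth 25 mm wide for 12 mm; whether the bore stays so (60 mm deep) or is too narrow beyond cannot be seen. Origin: centre of underside; z up, x to the fin
- ferrule_green_2_fin (a point): outer edge of that green ferrule's fin, 40 mm from the axis along its x, 36 mm above its underside. The fin is 9 mm thick and runs from 12 to 60 mm height
- ferrule_blue_1: one of two possible blue ferrules (end sleeves for plant canes); at most one is present. White sleeve 70 mm tall, 44 mm across, steel foot ring 66 mm wide, 12 mm high, 120 g, closed blue top, blue fin on one side, open end down. Mouth 25 mm wide for 12 mm; whether the bore stays so (60 mm deep) or is too narrow beyond cannot be seen. Origin: centre of underside; z up, x to the fin
- ferrule_blue_1_fin (a point): outer edge of that blue ferrule's fin, 40 mm from the axis along its x, 36 mm above its underside. The fin is 9 mm thick and runs from 12 to 60 mm height
- ferrule_blue_2: one of two possible blue ferrules (end sleeves for plant canes); at most one is present. White sleeve 70 mm tall, 44 mm across, steel foot ring 66 mm wide, 12 mm high, 120 g, closed blue top, blue fin on one side, open end down. Mouth 25 mm wide for 12 mm; whether the bore stays so (60 mm deep) or is too narrow beyond cannot be seen. Origin: centre of underside; z up, x to the fin
- ferrule_blue_2_fin (a point): outer edge of that blue ferrule's fin, 40 mm from the axis along its x, 36 mm above its underside. The fin is 9 mm thick and runs from 12 to 60 mm height
- gauge: fixed pin gauge: aluminium base 90 x 90 x 20 mm, at its centre an upright steel pin 20 mm thick and 50 mm tall, its last 6 mm tapering to 12 mm. A brass mark lies on its +x edge and side. Origin: centre of underside; x to the mark, z up. A ferrule that fits goes down to stand on the base; a tight one stops 12 mm down the pin, its underside 38 mm above the base
- white_tray: fixed white tray, 200 x 200 x 30 mm, floor and walls 5 mm, for ferrules that fit. Origin: centre of the underside; the inner floor is 5 mm above it
- wood_crate: fixed shallow crate of pale wood, 200 x 200 x 30 mm, floor and walls 5 mm, for ferrules that are too tight. Origin: centre of the underside; the inner floor is 5 mm above it
- cactus_pot: bystander: white pot, 68 mm wide, with a small round cactus, 115 mm tall in all. Origin: centre of the underside
- clay_pot: bystander: terracotta pot, 68 mm wide, with a rosette succulent, about 90 mm tall in all. Origin: centre of the underside
- trowel: bystander: hand trowel lying flat, 260 mm long. Origin: on the table under the neck of the trowel
- saucer: bystander: white saucer, 100 mm wide, 18 mm tall, there in some starts only. Origin: centre of the underside
There are look-alikes about, which are no part of the job. Leave any pink or purple look-alike of the ferrule_blue_2 alone.

How it is judged:
On the way, in this order (a step that is already met when the one before it is completed fails the run):
1. the red ferrule, if there is one, is slid onto the gauge pin as far as it goes, upright, its fin facing the brass mark (((horizontal distance between ferrule_red_1 and gauge below 0.005 m and angle between ferrule_red_1's own z axis and vertical below 0.12 rad and angle between the x axis of ferrule_red_1 and the x axis of gauge, either way round below 0.3 rad and x of ferrule_red_1_fin in the frame of gauge above 0 m and z of ferrule_red_1 in the frame of gauge below 0.025 m) or (horizontal distance between ferrule_red_2 and gauge below 0.005 m and angle between ferrule_red_2's own z axis and vertical below 0.12 rad and angle between the x axis of ferrule_red_2 and the x axis of gauge, either way round below 0.3 rad and x of ferrule_red_2_fin in the frame of gauge above 0 m and z of ferrule_red_2 in the frame of gauge between 0.05 and 0.064 m and contact force between ferrule_red_2 and gauge above 0.5 N))), for 0.2 s.
2. the yellow ferrule, if there is one, is slid onto the gauge pin as far as it goes, upright, its fin facing the brass mark (((horizontal distance between ferrule_yellow_1 and gauge below 0.005 m and angle between ferrule_yellow_1's own z axis and vertical below 0.12 rad and angle between the x axis of ferrule_yellow_1 and the x axis of gauge, either way round below 0.3 rad and x of ferrule_yellow_1_fin in the frame of gauge above 0 m and z of ferrule_yellow_1 in the frame of gauge between 0.05 and 0.064 m and contact force between ferrule_yellow_1 and gauge above 0.5 N) or (horizontal distance between ferrule_yellow_2 and gauge below 0.005 m and angle between ferrule_yellow_2's own z axis and vertical below 0.12 rad and angle between the x axis of ferrule_yellow_2 and the x axis of gauge, either way round below 0.3 rad and x of ferrule_yellow_2_fin in the frame of gauge above 0 m and z of ferrule_yellow_2 in the frame of gauge below 0.025 m))), for 0.2 s.
3. the green ferrule, if there is one, is slid onto the gauge pin as far as it goes, upright, its fin facing the brass mark (((horizontal distance between ferrule_green_1 and gauge below 0.005 m and angle between ferrule_green_1's own z axis and vertical below 0.12 rad and angle between the x axis of ferrule_green_1 and the x axis of gauge, either way round below 0.3 rad and x of ferrule_green_1_fin in the frame of gauge above 0 m and z of ferrule_green_1 in the frame of gauge between 0.05 and 0.064 m and contact force between ferrule_green_1 and gauge above 0.5 N) or (horizontal distance between ferrule_green_2 and gauge below 0.005 m and angle between ferrule_green_2's own z axis and vertical below 0.12 rad and angle between the x axis of ferrule_green_2 and the x axis of gauge, either way round below 0.3 rad and x of ferrule_green_2_fin in the frame of gauge above 0 m and z of ferrule_green_2 in the frame of gauge below 0.025 m))), for 0.2 s.
4. the blue ferrule, if there is one, is slid onto the gauge pin as far as it goes, upright, its fin facing the brass mark (((horizontal distance between ferrule_blue_1 and gauge below 0.005 m and angle between ferrule_blue_1's own z axis and vertical below 0.12 rad and angle between the x axis of ferrule_blue_1 and the x axis of gauge, either way round below 0.3 rad and x of ferrule_blue_1_fin in the frame of gauge above 0 m and z of ferrule_blue_1 in the frame of gauge below 0.025 m) or (horizontal distance between ferrule_blue_2 and gauge below 0.005 m and angle between ferrule_blue_2's own z axis and vertical below 0.12 rad and angle between the x axis of ferrule_blue_2 and the x axis of gauge, either way round below 0.3 rad and x of ferrule_blue_2_fin in the frame of gauge above 0 m and z of ferrule_blue_2 in the frame of gauge between 0.05 and 0.064 m and contact force between ferrule_blue_2 and gauge above 0.5 N))), for 0.2 s.
At the end, for the whole second after the job is handed in: Every ferrule present stands upright (within 0.2 rad) and still on the floor of its container, its axis within 85 mm of the container's centre lines: the fitting ones in the white tray, the tight ones in the wooden crate (x of ferrule_red_1 in the frame of white_tray between -0.085 and 0.085 m and y of ferrule_red_1 in the frame of white_tray between -0.085 and 0.085 m and z of each of ferrule_red_1, ferrule_yellow_2, ferrule_green_2, ferrule_blue_1 in the frame of white_tray below 0.012 m and angle between each of ferrule_red_1, ferrule_red_2, ferrule_yellow_1, ferrule_yellow_2, ferrule_green_1, ferrule_green_2, ferrule_blue_1, ferrule_blue_2's own z axis and vertical below 0.2 rad and linear speed of each of ferrule_red_1, ferrule_red_2, ferrule_yellow_1, ferrule_yellow_2, ferrule_green_1, ferrule_green_2, ferrule_blue_1, ferrule_blue_2 below 0.03 m/s and x of ferrule_red_2 in the frame of wood_crate between -0.085 and 0.085 m and y of ferrule_red_2 in the frame of wood_crate between -0.085 and 0.085 m and z of each of ferrule_red_2, ferrule_yellow_1, ferrule_green_1, ferrule_blue_2 in the frame of wood_crate below 0.012 m and x of ferrule_yellow_1 in the frame of wood_crate between -0.085 and 0.085 m and y of ferrule_yellow_1 in the frame of wood_crate between -0.085 and 0.085 m and x of ferrule_yellow_2 in the frame of white_tray between -0.085 and 0.085 m and y of ferrule_yellow_2 in the frame of white_tray between -0.085 and 0.085 m and x of ferrule_green_1 in the frame of wood_crate between -0.085 and 0.085 m and y of ferrule_green_1 in the frame of wood_crate between -0.085 and 0.085 m and x of ferrule_green_2 in the frame of white_tray between -0.085 and 0.085 m and y of ferrule_green_2 in the frame of white_tray between -0.085 and 0.085 m and x of ferrule_blue_1 in the frame of white_tray between -0.085 and 0.085 m and y of ferrule_blue_1 in the frame of white_tray between -0.085 and 0.085 m and x of ferrule_blue_2 in the frame of wood_crate between -0.085 and 0.085 m and y of ferrule_blue_2 in the frame of wood_crate between -0.085 and 0.085 m); the robot touches nothing.
It fails at once if a plant, the saucer or the trowel is disturbed (moved more than 30 mm) (distance of any of cactus_pot, clay_pot, trowel, saucer from where it was at the start of the episode above 0.03 m).
It fails at once if a ferrule is forced onto the gauge (more than 100 N) (contact force between any of ferrule_red_1, ferrule_red_2, ferrule_yellow_1, ferrule_yellow_2, ferrule_green_1, ferrule_green_2, ferrule_blue_1, ferrule_blue_2 and gauge above 100 N).
Of ferrule_red_1, ferrule_red_2 only 1 to 1 are there at a start; the rules pass over those that are not, and their reading is None.
Of ferrule_yellow_1, ferrule_yellow_2 only 1 to 1 are there at a start; the rules pass over those that are not, and their reading is None.
Of ferrule_blue_1, ferrule_blue_2 only 1 to 1 are there at a start; the rules pass over those that are not, and their reading is None.
Of ferrule_green_1, ferrule_green_2, saucer only 1 to 1 are there at a start; the rules pass over those that are not, and their reading is None.
At some moment in a run one of ferrule_red_1, ferrule_red_2, ferrule_yellow_1, ferrule_yellow_2, ferrule_green_1, ferrule_green_2, ferrule_blue_1, ferrule_blue_2 may be knocked a few centimetres aside while the robot is not near it.
Once in a run the grip may slacken for a moment while it holds something.
It also fails if it takes over 210 s, if anything falls off the work surface, if the arm or the gripper's body presses on something with over 40 N, if the wrist force passes 120 N, or if a joint passes its speed limit or range.

## Robot

A 6-joint arm with a two-finger parallel gripper is mounted at the origin on the work surface. World frame = base frame: x ahead of the robot, y to its left, z up, the work surface at z = 0. Lengths are in m, angles in rad, forces in N, time in s.
With the tool pointing down it reaches from about 0.275 to 0.85 m from the base axis. Payload 19 kg.
Tool frame: the origin (TCP) lies on the centre line of the jaws, within the pads' length; the fingertips stand 14 mm ahead of it and the grasp point (between the pads) lies 5 mm behind it; z points along the fingers, y is the line along which they close (so a half turn about z gives the same grasp; the last joint's range is limited). The gripper opens to 85 mm and grips with 20 to 120 N. Pads are 22 mm wide; open, the fingers measure 114 mm over their backs; the gripper's body (76 mm by 85 mm) begins 54 mm behind the grasp point. The pads swing forward as they close: fully open they stand 13 mm farther back than shut.
Start: joints at [-1.412, 0.15, 1.437, -0, 1.554, -0.134], TCP at [0.166, -0.551, 0.245] pointing down, gripper open.
Joint ranges: [-2.8, 2.8], [-0.68, 2.1], [0.12, 2.68], [-1.39, 4.53], [0.16, 2.79], [-2.81, 2.81]. Speed limits (rad/s): [1.89, 1.89, 2.22, 3.01, 3.01, 3.01].

## Interface

Orientations are given as a unit quaternion [w, x, y, z].
In Python, from station import get_obs, grab_frame, job gives the robot as it stands.
- The arm moves only by the tool step_arm, never from a script. Its argument "rows" is text: rows parted by semicolons, each of 7 numbers parted by spaces: the finger opening in mm, from 0 to 85.4, then the shift along the tool's x, y, z in mm, then the turn, a rotation vector about the tool's x, y, z in degrees. A call has 1 to 10 rows; each row is the pose to reach, as a shift and turn from the pose commanded when the call began, along the tool's axes at that moment; what a row does not reach only later rows make up. A row lasts 1/12 s, in which the tool goes at most 41.7 mm and 7.16 degrees, less where a joint would pass 70% of its speed; a pose out of reach is approached as far as the arm can. A call with a gripper value outside its range is refused whole. The fingers move at their own pace and stop on an object; "squeeze" is the grip in N (left out, the last holds). Time passes only in rows, so rows that repeat a pose let the fingers close. It gives the time, the measured TCP pose, the force, the opening and the grip force at its end, in the units of the state.
- get_obs(): the state, without advancing time (a new reading comes with each control period).
- grab_frame(name): name is "scene" or "top" or "wrist"; returns a dict with "image" (480x640x3 uint8, red, green, blue), "range_z" (480x640 float32, m along the optical axis (not along the pixel's ray), 0 where there is no reading), "K" (3x3 intrinsics, pixels), "view" (4x4, takes a point from world to camera coordinates); the wrist camera has in their place "hand_eye" (4x4, takes a point from camera to tool coordinates, whose origin is the TCP and whose axes are the flange's). Camera axes: x right, y down, z forward; pixel columns grow to the right and rows downward; lengths in m; the calibration is good to about 2 mm. A picture is of the moment at which its call begins: read the wrist's pose just before it.
- job.job_done(): hands the job in; it is judged then, once.
The state is a dict: "time": time; "qpos": joint angles; "joint_velocities": joint speeds; "joint_efforts": joint torques, N m; "tool_pos": TCP position; "ee_rot": TCP orientation; "contact_force": force on the tool from outside, world axes, zero at the start; "wrist_torque": the same for the moment, N m; "finger_gap": opening from 0.0 (shut) to 1.0 (fully open); "gripper_force": force on a finger pad.
Only numpy, scipy, OpenCV 4.12 (cv2) and the standard library are available. Lean on these libraries where they do the work, as an engineer would, in place of code of your own. Each camera call takes 0.05 s, during which the arm holds its last target. There are 200 camera calls.

## Working session

There is one attempt and no reset: what is moved stays moved. The work goes in short steps, Python scripts to look and compute and a tool call to move; the robot and the scene stay as the last step left them, time stands still between calls to the robot, and variables do not carry over. Pictures are saved under pics/ and viewed, at most 14 in all, crops included, and the job is handed in when it is done.

Besides the shell and the picture viewer there is one more tool, called after "Call:" as name(argument=value, ...) on one line, values as JSON. step_arm: Moves the arm, as the interface text tells. Its arguments: {"type":"object","properties":{"rows":{"type":"string"},"squeeze":{"type":"number"}},"required":["rows"]}

```bash
mkdir -p pics; ls; python3 - <<'E'
from station import get_obs, grab_frame
import cv2, numpy as np
o=get_obs(); print(o)
for n in("scene","top"):
    f=grab_frame(n); cv2.imwrite(f"pics/{n}0.png",f["image"][:,:,::-1]); np.savez(f"{n}0.npz",**f)
    print(n,f["K"],f["view"])
E
```

```text
pics
{'time': 0.0, 'qpos': array([-1.41201273e+00,  1.50957999e-01,  1.43799312e+00, -4.70901314e-06,
        1.55378014e+00, -1.33998721e-01]), 'joint_velocities': array([-0.00074247, -0.00070313, -0.00095274,  0.00029921,  0.00055311,
        0.0023271 ]), 'joint_efforts': array([-2.24386626e-03, -7.13067698e+01, -5.70878971e+01, -3.74712081e-04,
        8.80965003e-03, -2.96056282e-05]), 'tool_pos': array([ 0.1659013 , -0.55032446,  0.24471027]), 'ee_rot': array([-5.69228539e-04,  9.89303770e-01,  1.45868868e-01, -9.40881432e-06]), 'contact_force': array([-0.14982359, -1.2416967 ,  0.5210319 ]), 'wrist_torque': array([ 0.05058083, -0.06102702, -0.0180552 ]), 'gripper_force': 0.0, 'finger_gap': 0.999283258094393}
scene [[467.94832965   0.         322.89938022]
 [  0.         467.94832965 241.89465858]
 [  0.           0.           1.        ]] [[ 0.37895351  0.9254115  -0.00279251 -0.20374907]
 [ 0.60162142 -0.24865298 -0.75909377 -0.27877419]
 [-0.70316847  0.28598122 -0.6509753   1.31931138]
 [ 0.          0.          0.          1.        ]]
top [[436.7522237    0.         327.36720158]
 [  0.         436.7522237  239.36764475]
 [  0.           0.           1.        ]] [[ 0.00438421 -0.99992428 -0.01149841  0.01113441]
 [-0.99918179 -0.00391806 -0.04025421  0.5137023 ]
 [ 0.04020611  0.01166549 -0.99912331  1.01721769]
 [ 0.          0.          0.          1.        ]]
```

View pics/scene0.png

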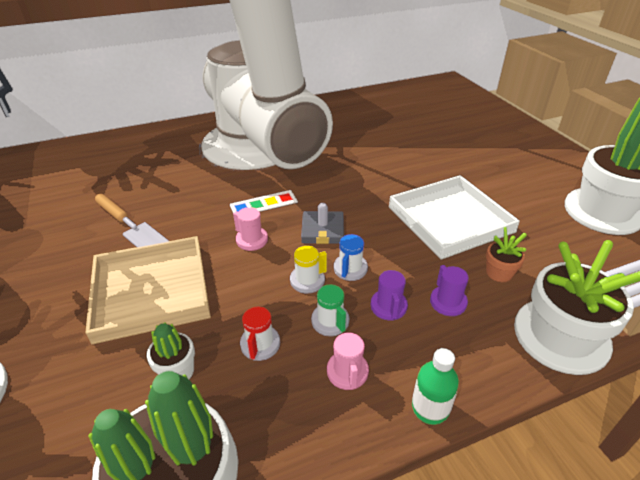

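View pics/top0.png

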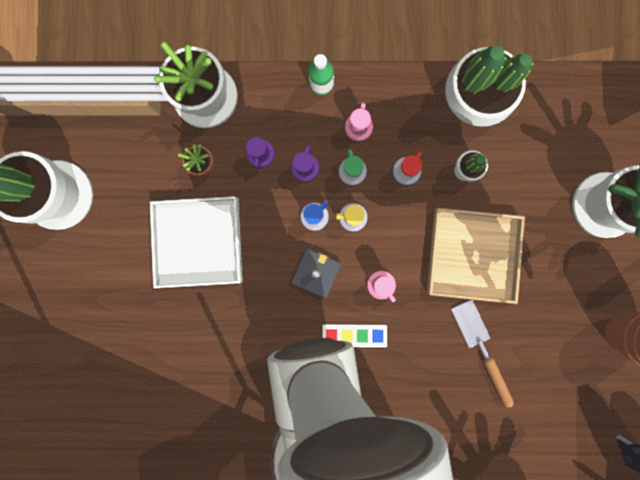

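The scene view shows red (257,333), yellow (308,268), green (330,310) and blue (350,257). The look-alikes are pink at (250,228) and (348,360), purple at (390,293) and (451,290), and the green bottle at (436,390). In the top view the ferrules are red (408,168), yellow (352,216), green (352,167) and blue (315,215), with the gauge at (317,273), the tray at (196,242) and the crate at (477,256).

```bash
cat > h.py <<'E'
import numpy as np, cv2
from scipy.spatial.transform import Rotation as R
from station import get_obs, grab_frame
def tool():
    o=get_obs(); T=np.eye(4); q=o["ee_rot"]; T[:3,:3]=R.from_quat([q[1],q[2],q[3],q[0]]).as_matrix(); T[:3,3]=o["tool_pos"]; return T
def cloud(f,T=None):
    z=f["range_z"].astype(float); v,u=np.mgrid[:480,:640]; K=f["K"]
    P=np.stack([(u-K[0,2])/K[0,0]*z,(v-K[1,2])/K[1,1]*z,z],-1)
    M=T@f["hand_eye"] if T is not None else np.linalg.inv(f["view"])
    W=P@M[:3,:3].T+M[:3,3]; W[z<=0]=np.nan
    return W
HUE={"red":[(0,6),(174,180)],"yellow":[(24,33)],"green":[(55,85)],"blue":[(100,118)]}
def mask(img,c):
    h=cv2.cvtColor(np.ascontiguousarray(img),cv2.COLOR_RGB2HSV).astype(int)
    m=np.zeros(h.shape[:2],bool)
    for a,b in HUE[c]: m|=(h[...,0]>=a)&(h[...,0]<=b)
    return m&(h[...,1]>150)&(h[...,2]>60)
def ferrule(W,img,c,near=None,r=.07,z0=0.):
    """cap centre and fin yaw (deg) from a cloud; z0 = height of its underside"""
    m=mask(img,c)&np.isfinite(W[...,2])&(W[...,2]>.01+z0)&(W[...,2]<.085+z0)
    if near is not None: m&=np.hypot(W[...,0]-near[0],W[...,1]-near[1])<r
    P=W[m]; top=P[P[:,2]>.064+z0]; fin=P[P[:,2]<.058+z0]
    if len(top)<8: return None
    (cx,cy),rad=cv2.minEnclosingCircle(top[:,:2].astype(np.float32)*1000)
    c0=np.median(top[:,:2],0); 
    c1=np.array([cx,cy])/1000
    far=P[np.hypot(*(P[:,:2]-c1).T)>.028]
    fy=np.degrees(np.arctan2(*(np.median(far[:,:2],0)-c1)[::-1])) if len(far)>3 else None
    return dict(med=c0.round(4),circ=c1.round(4),rad=round(rad,1),ztop=np.median(top[:,2]).round(4),yaw=fy,n=(len(top),len(far)))
E
python3 - <<'E'
from h import *
for n in("scene","top"):
    f=dict(np.load(n+"0.npz")); W=cloud(f); img=f["image"]
    near=dict(red=(.62,-.18),yellow=(.53,-.05),green=(.62,-.05),blue=(.53,.03))
    topW=cloud(dict(np.load("top0.npz")))
    px=dict(red=(408,168),yellow=(352,216),green=(352,167),blue=(315,215))
    for c in HUE: print(n,c,ferrule(W,img,c,topW[px[c][1],px[c][0],:2]))
    # gauge
    g=topW[273,317]; d=np.hypot(W[...,0]-g[0],W[...,1]-g[1])
    b=(d<.075)&(abs(W[...,2]-.02)<.004); Pb=W[b]
    r=cv2.minAreaRect((Pb[:,:2]*1000).astype(np.float32)); print("base",r,np.median(Pb[:,2]),len(Pb))
    p=W[(d<.04)&(W[...,2]>.05)&(W[...,2]<.08)]; print("pin",p.shape,p.mean(0),p.max(0),p.min(0))
    h=cv2.cvtColor(img,cv2.COLOR_RGB2HSV); br=b&(h[...,0]>12)&(h[...,0]<28)&(h[...,1]>120)
    print("brass",W[br].mean(0),br.sum())
    for nm,pp in(("tray",(196,242)),("crate",(477,256))):
        c=topW[pp[1],pp[0]]; d=np.maximum(abs(W[...,0]-c[0]),abs(W[...,1]-c[1]))
        q=W[(d<.14)&(abs(W[...,2]-.03)<.006)]; print(nm,c,cv2.minAreaRect((q[:,:2]*1000).astype(np.float32)))
E
```

```text
scene red {'med': array([ 0.68  , -0.1732]), 'circ': array([ 0.6781, -0.174 ]), 'rad': 23.3, 'ztop': np.float64(0.0696), 'yaw': np.float64(-29.764781222913804), 'n': (508, 143)}
scene yellow {'med': array([ 0.5704, -0.0473]), 'circ': array([ 0.5668, -0.0469]), 'rad': 23.8, 'ztop': np.float64(0.0697), 'yaw': np.float64(85.83676237945419), 'n': (351, 117)}
scene green {'med': array([ 0.6792, -0.0445]), 'circ': array([ 0.6789, -0.0437]), 'rad': 22.9, 'ztop': np.float64(0.0698), 'yaw': np.float64(6.4259953857104755), 'n': (391, 135)}
scene blue {'med': array([0.5723, 0.0438]), 'circ': array([0.5694, 0.0434]), 'rad': 23.7, 'ztop': np.float64(0.0698), 'yaw': np.float64(-40.81247755560146), 'n': (310, 92)}
base ((436.0111999511719, 39.327667236328125), (89.66371154785156, 94.13916778564453), 67.9286880493164) 0.0190555466892528 977
pin (92, 3) [0.43972544 0.03815603 0.06165248] [0.44654902 0.04946696 0.07181558] [0.42952237 0.02962147 0.05003886]
brass [0.47130149 0.0257362  0.01921889] 50
tray [0.50633931 0.32451037 0.0067022 ] ((506.21746826171875, 321.8015441894531), (206.11477661132812,
[... 603 characters left out ...]
array([0.5687, 0.0437]), 'rad': 21.4, 'ztop': np.float64(0.0714), 'yaw': np.float64(-46.00593463785654), 'n': (270, 19)}
base ((435.28631591796875, 39.41802978515625), (89.82440185546875, 90.38890075683594), 66.97942352294922) 0.020392855211180283 1357
pin (63, 3) [0.43514649 0.03950001 0.06823823] [0.4433356  0.04863274 0.07533778] [0.42551965 0.0308706  0.06260439]
brass [0.4692282  0.02525715 0.02076301] 39
tray [0.50633931 0.32451037 0.0067022 ] ((506.22772216796875, 320.9041748046875), (200.28427124023438, 200.7874755859375), 3.449587345123291)
crate [ 0.4760821  -0.33791777  0.00784686] ((477.4095153808594, -330.4390563964844), (202.425537109375, 200.58944702148438), 84.24461364746094)
```

```bash
cat > plan.py <<'E'
import sys; from h import *
# args: x y z yaw(deg) in mm : pose with tool down, as shift/turn from now
def plan(x,y,z,yaw):
    T=tool(); c,s=np.cos(np.radians(yaw)),np.sin(np.radians(yaw))
    Rg=np.array([[c,s,0],[s,-c,0],[0,0,-1.]])
    d=T[:3,:3].T@(np.array([x,y,z])-T[:3,3]*1000)
    return np.r_[d,R.from_matrix(T[:3,:3].T@Rg).as_rotvec(degrees=True)].round(1)
def show():
    T=tool(); o=get_obs(); print("tcp",(T[:3,3]*1000).round(1),"yaw",np.degrees(np.arctan2(T[1,0],T[0,0])).round(1),"t",round(o["time"],2),"gap",round(o["finger_gap"]*85.4,1),"F",o["contact_force"].round(1),"grip",round(o["gripper_force"],1))
if __name__=="__main__":
    show(); a=list(map(float,sys.argv[1:]))
    for i in range(0,len(a),4): print(a[i:i+4],plan(*a[i:i+4]))
E
python3 plan.py 677 -173.5 180 -31
```

```text
tcp [ 165.9 -550.3  244.7] yaw 16.8 t 0.1 gap 85.4 F [0.3 0.6 0.2] grip 0.0
[677.0, -173.5, 180.0, -31.0] [ 5.981e+02 -2.132e+02  6.510e+01 -1.000e-01  0.000e+00  4.780e+01]
```

Call:
step_arm(rows="85 299 -107 10 0 0 48;85 299 -107 10 0 0 48;85 299 -107 10 0 0 48;85 299 -107 10 0 0 48;85 299 -107 10 0 0 48;85 299 -107 10 0 0 48;85 299 -107 10 0 0 48;85 299 -107 10 0 0 48;85 299 -107 10 0 0 48;85 299 -107 10 0 0 48", squeeze=40)

```text
time: 0.93
tool_pos: [0.4239, -0.3591, 0.2348]
ee_rot: [-0.001, 0.964, -0.268, -0.0]
contact_force: [-0.2, -0.2, 0.7]
finger_gap: 0.996
gripper_force: 0.0
```

```bash
python3 plan.py 677 -173.5 180 -31
```

```text
tcp [ 423.9 -359.1  234.8] yaw -31.0 t 0.93 gap 85.1 F [-0.2 -0.2  0.7] grip 0.0
[677.0, -173.5, 180.0, -31.0] [ 1.212e+02 -2.895e+02  5.500e+01 -1.000e-01  0.000e+00 -0.000e+00]
```

Call:
step_arm(rows="85 121 -289.5 55 0 0 0;85 121 -289.5 55 0 0 0;85 121 -289.5 55 0 0 0;85 121 -289.5 55 0 0 0;85 121 -289.5 55 0 0 0;85 121 -289.5 55 0 0 0;85 121 -289.5 55 0 0 0;85 121 -289.5 55 0 0 0;85 121 -289.5 55 0 0 0;85 121 -289.5 55 0 0 0")

```text
time: 1.77
tool_pos: [0.6751, -0.1763, 0.1789]
ee_rot: [-0.0, 0.963, -0.268, -0.001]
contact_force: [-0.7, -0.1, 0.3]
finger_gap: 0.997
gripper_force: 0.0
```

```bash
cat > wr.py <<'E'
from h import *; from plan import show
import sys
show(); T=tool(); f=grab_frame("wrist"); W=cloud(f,T); c=sys.argv[1]
print("wrist",ferrule(W,f["image"],c,T[:2,3],.12))
if len(sys.argv)>2: cv2.imwrite("pics/"+sys.argv[2]+".png",f["image"][:,:,::-1])
for n in("scene","top"):
    f=grab_frame(n); print(n,ferrule(cloud(f),f["image"],c,T[:2,3],.12))
E
python3 wr.py red wr_red1
```

```text
tcp [ 675.1 -176.3  178.9] yaw -31.1 t 1.77 gap 85.1 F [-0.7 -0.1  0.3] grip 0.0
wrist {'med': array([ 0.6792, -0.1737]), 'circ': array([ 0.678 , -0.1727]), 'rad': 22.8, 'ztop': np.float64(0.0707), 'yaw': np.float64(-33.92904625598664), 'n': (4225, 358)}
scene {'med': array([ 0.6801, -0.1735]), 'circ': array([ 0.6782, -0.1735]), 'rad': 23.4, 'ztop': np.float64(0.0696), 'yaw': np.float64(-30.270801631091256), 'n': (525, 148)}
top {'med': array([ 0.6734, -0.1833]), 'circ': array([ 0.6785, -0.178 ]), 'rad': 24.9, 'ztop': np.float64(0.0712), 'yaw': np.float64(-28.15219183530023), 'n': (145, 14)}
```

View pics/wr_red1.png

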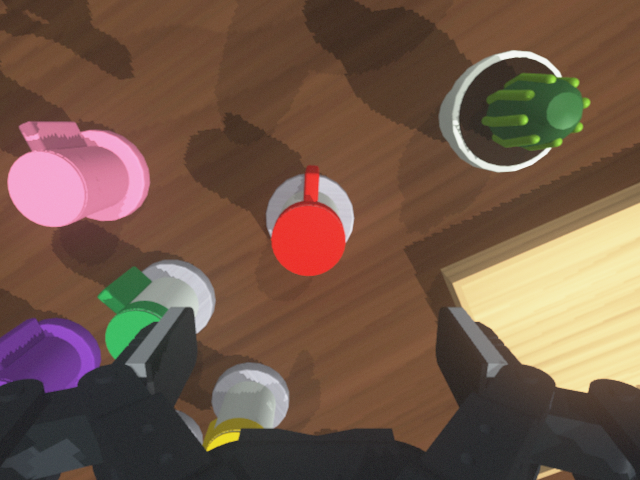

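The wrist view shows red, the chosen ferrule, centred at (308,240) with its fin up the image at (312,185). The fingers close left-right across it, and the cactus at (515,110) is clear.

```bash
python3 plan.py 678 -173 40 -32
```

```text
tcp [ 674.2 -178.   180.6] yaw -31.3 t 1.92 gap 85.4 F [ 0.3  0.  -0.4] grip 0.0
[678.0, -173.0, 40.0, -32.0] [  0.7  -6.3 140.6   0.   -0.    0.7]
```

Call:
step_arm(rows="72 0.7 -6.3 40 0 0 0.7;72 0.7 -6.3 70 0 0 0.7;72 0.7 -6.3 70 0 0 0.7;72 0.7 -6.3 70 0 0 0.7;72 0.7 -6.3 70 0 0 0.7")

```text
time: 2.33
tool_pos: [0.679, -0.1729, 0.1128]
ee_rot: [0.0, 0.961, -0.275, 0.001]
contact_force: [-0.0, 0.6, 0.4]
finger_gap: 0.84
gripper_force: 0.0
```

```bash
python3 plan.py 678 -173 40 -32; python3 wr.py red
```

```text
tcp [ 679.  -172.9  112.8] yaw -32.0 t 2.33 gap 71.7 F [-0.   0.6  0.4] grip 0.0
[678.0, -173.0, 40.0, -32.0] [-1.   0.7 72.8 -0.  -0.1  0. ]
tcp [ 679.  -172.9  112.8] yaw -32.0 t 2.33 gap 71.7 F [-0.   0.6  0.4] grip 0.0
wrist {'med': array([ 0.6796, -0.1737]), 'circ': array([ 0.678 , -0.1729]), 'rad': 22.9, 'ztop': np.float64(0.0707), 'yaw': np.float64(-33.215030854339425), 'n': (7496, 700)}
scene {'med': array([ 0.6798, -0.1733]), 'circ': array([ 0.678, -0.173]), 'rad': 23.5, 'ztop': np.float64(0.0697), 'yaw': np.float64(-30.572725396091617), 'n': (523, 150)}
top {'med': array([ 0.6725, -0.1704]), 'circ': array([ 0.6766, -0.1734]), 'rad': 22.4, 'ztop': np.float64(0.0714), 'yaw': None, 'n': (224, 0)}
```

Call:
step_arm(rows="72 -1 0.7 30 0 0 0;72 -1 0.7 60 0 0 0;72 -1 0.7 73 0 0 0;72 -1 0.7 73 0 0 0;40 -1 0.7 73 0 0 0;30 -1 0.7 73 0 0 0;30 -1 0.7 73 0 0 0;30 -1 0.7 73 0 0 0;30 -1 0.7 73 0 0 0;30 -1 0.7 73 0 0 0", squeeze=60)

```text
time: 3.32
tool_pos: [0.6786, -0.1724, 0.0399]
ee_rot: [0.0, 0.961, -0.275, 0.002]
contact_force: [-0.1, -0.0, 7.1]
finger_gap: 0.503
gripper_force: 60.9
```

```bash
python3 plan.py 678 -173 180 -32
```

```text
tcp [ 678.6 -172.4   39.9] yaw -31.9 t 3.32 gap 43.0 F [-0.1 -0.   7.1] grip 60.9
[678.0, -173.0, 180.0, -32.0] [ 3.000e-01  8.000e-01 -1.401e+02 -0.000e+00 -2.000e-01  1.000e-01]
```

Call:
step_arm(rows="30 0 0 -30 0 0 0;30 0 0 -65 0 0 0;30 0 0 -100 0 0 0;30 0 0 -130 0 0 0;30 0 0 -130 0 0 0")

```text
time: 3.73
tool_pos: [0.6796, -0.1726, 0.1762]
ee_rot: [0.0, 0.961, -0.275, 0.005]
contact_force: [1.2, -0.4, -0.8]
finger_gap: 0.501
gripper_force: 61.4
```

```bash
python3 plan.py 557 -67 165 -24 435.5 39.4 160 -22.5
```

```text
tcp [ 679.6 -172.6  176.2] yaw -31.9 t 3.73 gap 42.8 F [ 1.2 -0.4 -0.8] grip 61.4
[557.0, -67.0, 165.0, -24.0] [-1.60e+02 -2.48e+01  9.60e+00 -1.00e-01 -6.00e-01 -7.90e+00]
[435.5, 39.4, 160.0, -22.5] [-3.194e+02 -5.090e+01  1.290e+01 -1.000e-01 -6.000e-01 -9.400e+00]
```

Call:
step_arm(rows="30 -36 -6 3 0 -0.6 -4;30 -72 -12 6 0 -0.6 -7;30 -108 -18 10 0 -0.6 -9.4;30 -144 -23 13 0 -0.6 -9.4;30 -180 -29 13 0 -0.6 -9.4;30 -216 -35 13 0 -0.6 -9.4;30 -252 -40 13 0 -0.6 -9.4;30 -288 -46 13 0 -0.6 -9.4;30 -319 -51 13 0 -0.6 -9.4;30 -319 -51 13 0 -0.6 -9.4")

```text
time: 4.57
tool_pos: [0.4306, 0.0427, 0.1554]
ee_rot: [-0.002, 0.981, -0.194, -0.005]
contact_force: [0.8, -1.4, -0.9]
finger_gap: 0.505
gripper_force: 61.4
```

```bash
cat > hg.py <<'E'
# held ferrule + pin seen together
from h import *; from plan import show,plan
import sys
show(); T=tool(); f=grab_frame("wrist"); W=cloud(f,T); c=sys.argv[1]; G=np.array([.4355,.0394])
z0=T[2,3]-.040
print("wrist",ferrule(W,f["image"],c,T[:2,3],.07,z0))
cv2.imwrite("pics/hg_w_%s.png"%c,f["image"][:,:,::-1])
d=np.hypot(W[...,0]-G[0],W[...,1]-G[1])
b=W[(d<.09)&(abs(W[...,2]-.02)<.004)]
print("wrist base n",len(b), cv2.minAreaRect((b[:,:2]*1000).astype(np.float32)) if len(b)>9 else None)
f=grab_frame("scene"); W=cloud(f)
print("scene",ferrule(W,f["image"],c,T[:2,3],.07,z0))
cv2.imwrite("pics/hg_s_%s.png"%c,cv2.resize(f["image"][150:330,230:430,::-1],None,fx=3,fy=3))
E
python3 hg.py red; python3 plan.py 435.5 39.4 115 -22.5
```

```text
tcp [430.6  42.7 155.4] yaw -22.4 t 4.57 gap 43.1 F [ 0.8 -1.4 -0.9] grip 61.4
wrist {'med': array([0.4345, 0.0407]), 'circ': array([0.4314, 0.0438]), 'rad': 23.9, 'ztop': np.float64(0.1862), 'yaw': np.float64(-25.994673878797343), 'n': (17352, 1943)}
wrist base n 9818 ((447.23504638671875, 35.39336395263672), (91.23609161376953, 66.21856689453125), 68.61725616455078)
scene {'med': array([0.4367, 0.0397]), 'circ': array([0.4331, 0.0408]), 'rad': 24.1, 'ztop': np.float64(0.1857), 'yaw': np.float64(-24.151851730098247), 'n': (263, 76)}
tcp [433.7  40.6 155.6] yaw -22.4 t 4.67 gap 42.7 F [ 0.7 -0.7 -1.3] grip 61.4
[435.5, 39.4, 115.0, -22.5] [ 2.4  0.5 40.6 -0.1  0.4  0.1]
```

View pics/hg_w_red.png

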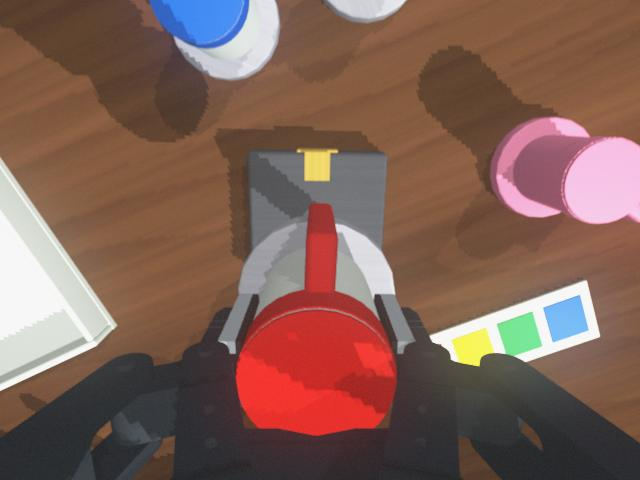

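The wrist view shows red held upright, its fin at (320,240) in line with the brass mark at (317,165) and the ferrule centred over the base.

Call:
step_arm(rows="30 2 0.5 15 0 0.4 0;30 2 0.5 30 0 0.4 0;30 2 0.5 38 0 0.4 0;30 2 0.5 38 0 0.4 0;30 2 0.5 38 0 0.4 0")

```text
time: 5.08
tool_pos: [0.4355, 0.0386, 0.1165]
ee_rot: [-0.001, 0.981, -0.196, -0.002]
contact_force: [0.4, 0.3, -1.5]
finger_gap: 0.502
gripper_force: 61.4
```

```bash
python3 plan.py 435.5 39.4 112 -22.5;python3 hg.py red
```

```text
tcp [435.5  38.6 116.5] yaw -22.6 t 5.08 gap 42.8 F [ 0.4  0.3 -1.5] grip 61.4
[435.5, 39.4, 112.0, -22.5] [-0.3 -0.8  4.5 -0.   0.2 -0.1]
tcp [435.5  38.6 116.5] yaw -22.6 t 5.08 gap 42.8 F [ 0.4  0.3 -1.5] grip 61.4
wrist {'med': array([0.4392, 0.0366]), 'circ': array([0.4361, 0.0396]), 'rad': 23.8, 'ztop': np.float64(0.1474), 'yaw': np.float64(-25.9793073432362), 'n': (17344, 1939)}
wrist base n 9600 ((442.50848388671875, 37.47798156738281), (90.24710083007812, 76.89759063720703), 66.9769058227539)
scene {'med': array([0.4403, 0.0362]), 'circ': array([0.4362, 0.0386]), 'rad': 24.5, 'ztop': np.float64(0.1468), 'yaw': np.float64(-24.563982804657012), 'n': (274, 90)}
```

Call:
step_arm(rows="30 0 -0.6 3 0 0.2 0;30 0 -0.6 6 0 0.2 0;30 0 -0.6 9 0 0.2 0;30 0 -0.6 12 0 0.2 0;30 0 -0.6 14 0 0.2 0;30 0 -0.6 14 0 0.2 0")

```text
time: 5.68
tool_pos: [0.435, 0.0396, 0.1018]
ee_rot: [-0.0, 0.981, -0.195, -0.0]
contact_force: [0.0, -0.7, -1.6]
finger_gap: 0.506
gripper_force: 61.4
```

Call:
step_arm(rows="30 0 0 1 0 0 0;30 0 0 2 0 0 0;30 0 0 3 0 0 0;30 0 0 4 0 0 0;30 0 0 5 0 0 0;30 0 0 6 0 0 0;30 0 0 6 0 0 0", squeeze=25)

```text
time: 6.27
tool_pos: [0.4355, 0.0395, 0.0976]
ee_rot: [-0.0, 0.981, -0.195, 0.001]
contact_force: [-9.6, -0.0, 23.3]
finger_gap: 0.502
gripper_force: 64.0
```

Call:
step_arm(rows="30 0 0 0 0 0 0;30 0 0 0 0 0 0;30 0 0 0 0 0 0", squeeze=40)

```text
time: 6.52
tool_pos: [0.4355, 0.0395, 0.0976]
ee_rot: [-0.0, 0.981, -0.195, 0.001]
contact_force: [-9.5, -0.3, 22.9]
finger_gap: 0.504
gripper_force: 64.0
```

```bash
python3 hg.py red; python3 plan.py 435.5 39.4 160 -22.5
```

```text
tcp [435.5  39.5  97.6] yaw -22.5 t 6.52 gap 43.0 F [-9.5 -0.3 22.9] grip 64.0
wrist {'med': array([0.4392, 0.0376]), 'circ': array([0.4298, 0.0331]), 'rad': 31.5, 'ztop': np.float64(0.1285), 'yaw': np.float64(-7.374227369697068), 'n': (17434, 4035)}
wrist base n 10565 ((444.2022399902344, 36.85124206542969), (90.24712371826172, 73.27433776855469), 67.10011291503906)
scene {'med': array([0.4395, 0.0379]), 'circ': array([0.4366, 0.0405]), 'rad': 24.5, 'ztop': np.float64(0.1276), 'yaw': np.float64(-26.37257817376279), 'n': (267, 70)}
tcp [435.5  39.5  97.6] yaw -22.5 t 6.62 gap 42.7 F [-10.2  -1.   22.9] grip 64.0
[435.5, 39.4, 160.0, -22.5] [  0.1   0.  -62.4  -0.1  -0.1  -0. ]
```

View pics/hg_s_red.png

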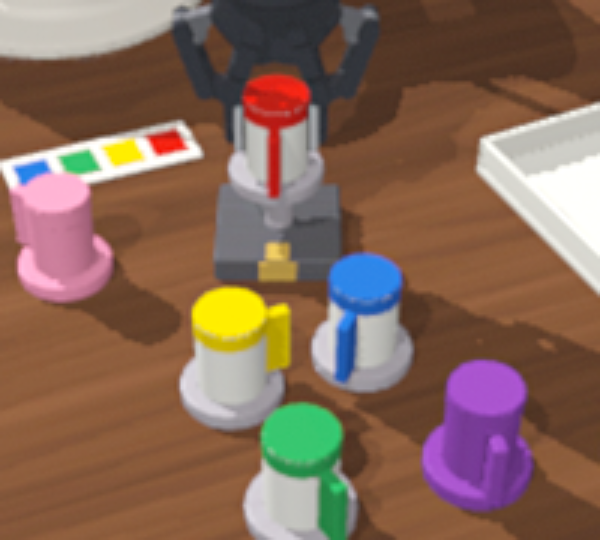

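The crop shows red at about (275,130), upright and stopped high on the pin with its fin toward the brass mark at (278,262). Its top is at z 0.128, so it is tight and goes in the crate.

Call:
step_arm(rows="30 0 0 -10 0 0 0;30 0 0 -25 0 0 0;30 0 0 -45 0 0 0;30 0 0 -65 0 0 0;30 0 0 -65 0 0 0")

```text
time: 7.03
tool_pos: [0.4366, 0.0394, 0.1651]
ee_rot: [-0.001, 0.981, -0.195, 0.003]
contact_force: [0.2, -0.8, -0.5]
finger_gap: 0.504
gripper_force: 61.6
```

```bash
python3 plan.py 428 -370 160 -22.5
```

```text
tcp [436.6  39.4 165.1] yaw -22.5 t 7.03 gap 43.0 F [ 0.2 -0.8 -0.5] grip 61.6
[428.0, -370.0, 160.0, -22.5] [ 1.489e+02  3.815e+02  4.800e+00 -1.000e-01 -3.000e-01 -0.000e+00]
```

Call:
step_arm(rows="30 13 33 0 0 0 0;30 26 66 0 0 0 0;30 39 100 0 0 0 0;30 52 133 0 0 0 0;30 65 167 0 0 0 0;30 78 200 0 0 0 0;30 91 233 0 0 0 0;30 104 266 0 0 0 0;30 117 300 0 0 0 0;30 130 333 0 0 0 0")

```text
time: 7.87
tool_pos: [0.4272, -0.3198, 0.1607]
ee_rot: [-0.001, 0.981, -0.195, 0.0]
contact_force: [0.7, 0.6, -0.8]
finger_gap: 0.5
gripper_force: 61.5
```

Call:
step_arm(rows="30 13 34 0 0 0 0;30 19 48.5 0 0 0 0;30 19 48.5 20 0 0 0;30 19 48.5 50 0 0 0;30 19 48.5 80 0 0 0;30 19 48.5 98 0 0 0;30 19 48.5 98 0 0 0;30 19 48.5 98 0 0 0")

```text
time: 8.53
tool_pos: [0.4266, -0.3695, 0.0626]
ee_rot: [-0.001, 0.981, -0.195, -0.001]
contact_force: [-0.1, -0.1, -1.3]
finger_gap: 0.506
gripper_force: 61.5
```

```bash
python3 plan.py 428 -370 46 -22.5 428 -370 160 -22.5
```

```text
tcp [ 426.6 -369.5   62.6] yaw -22.5 t 8.53 gap 43.2 F [-0.1 -0.1 -1.3] grip 61.5
[428.0, -370.0, 46.0, -22.5] [ 1.5 -0.1 16.6 -0.1  0.1 -0. ]
[428.0, -370.0, 160.0, -22.5] [  1.4  -0.3 -97.4  -0.1   0.1  -0. ]
```

Call:
step_arm(rows="30 0 0 8 0 0 0;30 0 0 14 0 0 0;30 0 0 16.5 0 0 0;30 0 0 16.5 0 0 0;60 0 0 16.5 0 0 0;60 0 0 16.5 0 0 0;60 0 0 16.5 0 0 0;60 0 0 0 0 0 0;60 0 0 -30 0 0 0;60 0 0 -70 0 0 0")

```text
time: 9.37
tool_pos: [0.4259, -0.369, 0.132]
ee_rot: [-0.002, 0.981, -0.195, -0.002]
contact_force: [0.6, -1.1, 1.3]
finger_gap: 0.706
gripper_force: 0.0
```

```bash
cat > all.py <<'E'
from h import *; from plan import show,plan
show()
for n in("scene","top"):
    f=grab_frame(n); W=cloud(f); near=dict(red=(.43,-.37),yellow=(.567,-.046),green=(.679,-.044),blue=(.569,.0435))
    for c in HUE:
        r=ferrule(W,f["image"],c,near[c],.11) 
        print(n,c,r and (r["circ"]*1000,r["rad"],r["ztop"],r["yaw"],r["n"]))
    cv2.imwrite("pics/all_%s.png"%n,f["image"][:,:,::-1])
E
python3 all.py; python3 plan.py 567 -46 170 87
```

```text
tcp [ 425.9 -369.   132. ] yaw -22.5 t 9.37 gap 60.3 F [ 0.6 -1.1  1.3] grip 0.0
scene red (array([ 433.3, -372.2]), 30.7, np.float64(0.0745), np.float64(-22.774179601380393), (417, 99))
scene yellow (array([567.8, -46.8]), 23.3, np.float64(0.0697), np.float64(87.29607140264032), (357, 113))
scene green (array([678.4, -44.6]), 22.1, np.float64(0.0698), np.float64(8.022127357261974), (391, 136))
scene blue (array([569.5,  44.5]), 22.9, np.float64(0.0698), np.float64(-42.348796547438596), (315, 92))
top red (array([ 433.8, -373.3]), 29.9, np.float64(0.0767), np.float64(144.84705845177956), (156, 17))
top yellow None
top green None
top blue (array([569.2,  44.2]), 21.6, np.float64(0.0717), np.float64(-48.33932926041276), (285, 20))
tcp [ 428.4 -371.8  139.3] yaw -22.5 t 9.47 gap 60.0 F [ 0.1 -0.8  0.6] grip 0.0
[567.0, -46.0, 170.0, 87.0] [ 3.500e+00 -3.539e+02 -3.180e+01  6.000e-01 -1.000e-01 -1.095e+02]
```

Call:
step_arm(rows="70 0 0 -25 0 0 -7;70 0 -30 -32 0 0 -14;70 0 -65 -32 0 0 -21;70 0 -100 -32 0 0 -28;70 0 -135 -32 0 0 -35;70 1 -170 -32 0 0 -42;70 1 -205 -32 0 0 -49;70 2 -240 -32 0 0 -56;70 2 -275 -32 0 0 -63;70 3 -310 -32 0 0 -70")

```text
time: 10.3
tool_pos: [0.5487, -0.083, 0.1657]
ee_rot: [0.0, 0.914, 0.405, 0.001]
contact_force: [1.5, -0.7, -0.1]
finger_gap: 0.824
gripper_force: 0.0
```

```bash
python3 plan.py 567.5 -46.5 170 87.3
```

```text
tcp [548.7 -83.  165.7] yaw 47.8 t 10.3 gap 70.3 F [ 1.5 -0.7 -0.1] grip 0.0
[567.5, -46.5, 170.0, 87.3] [ 39.7 -10.6  -4.3   0.1  -0.1 -39.5]
```

Call:
step_arm(rows="70 20 -5 0 0 0 -7;70 38 -10 0 0 0 -14;70 38 -10 0 0 0 -21;70 38 -10 0 0 0 -28;70 38 -10 0 0 0 -35;70 38 -10 0 0 0 -39.5;70 38 -10 20 0 0 -39.5;70 38 -10 45 0 0 -39.5;70 38 -10 45 0 0 -39.5;70 38 -10 45 0 0 -39.5")

```text
time: 11.13
tool_pos: [0.5661, -0.0499, 0.12]
ee_rot: [-0.001, 0.726, 0.688, -0.0]
contact_force: [0.6, -0.7, 1.0]
finger_gap: 0.818
gripper_force: 0.0
```

```bash
python3 wr.py yellow; python3 plan.py 567.5 -46.5 40 87.3
```

```text
tcp [566.1 -49.9 120. ] yaw 87.0 t 11.13 gap 69.9 F [ 0.6 -0.7  1. ] grip 0.0
wrist {'med': array([ 0.568 , -0.0439]), 'circ': array([ 0.568 , -0.0455]), 'rad': 22.7, 'ztop': np.float64(0.0708), 'yaw': np.float64(92.54197041683452), 'n': (7064, 617)}
scene {'med': array([ 0.5725, -0.0493]), 'circ': array([ 0.5693, -0.0478]), 'rad': 23.0, 'ztop': np.float64(0.0698), 'yaw': np.float64(89.11063594175384), 'n': (308, 123)}
top None
tcp [567.2 -50.1 121.9] yaw 87.0 t 11.28 gap 70.2 F [-0.  -0.5  0.4] grip 0.0
[567.5, -46.5, 40.0, 87.3] [ 3.6 -0.1 81.9  0.1 -0.  -0.3]
```

Call:
step_arm(rows="72 4 0.7 30 0 0 -3;72 4 0.7 60 0 0 -3;72 4 0.7 82 0 0 -3;72 4 0.7 82 0 0 -3;40 4 0.7 82 0 0 -3;30 4 0.7 82 0 0 -3;30 4 0.7 82 0 0 -3;30 4 0.7 82 0 0 -3;30 4 0.7 82 0 0 -3;30 4 0.7 82 0 0 -3", squeeze=60)

```text
time: 12.12
tool_pos: [0.5687, -0.0462, 0.0408]
ee_rot: [0.001, 0.707, 0.707, 0.001]
contact_force: [-1.0, 0.6, 5.2]
finger_gap: 0.503
gripper_force: 60.4
```

Call:
step_arm(rows="30 0 0 -30 0 0 0;30 0 0 -65 0 0 0;30 0 0 -100 0 0 0;30 0 0 -130 0 0 0;30 0 0 -130 0 0 0")

```text
time: 12.53
tool_pos: [0.5698, -0.0465, 0.1768]
ee_rot: [0.005, 0.707, 0.707, 0.003]
contact_force: [0.7, -0.4, -0.5]
finger_gap: 0.499
gripper_force: 61.6
```

```bash
python3 plan.py 435.5 39.4 165 -22.5
```

```text
tcp [569.8 -46.5 176.8] yaw 90.0 t 12.53 gap 42.6 F [ 0.7 -0.4 -0.5] grip 61.6
[435.5, 39.4, 165.0, -22.5] [  85.9 -134.5   10.1    0.5   -0.6  112.5]
```

Call:
step_arm(rows="30 14 -22 2 0 0 7;30 28 -44 4 0 0 14;30 42 -66 6 0 0 21;30 56 -88 8 0 0 28;30 70 -110 10 0 0 35;30 86 -134 10 0 0 42;30 86 -134 10 0 0 49;30 86 -134 10 0 0 56;30 86 -134 10 0 0 63;30 86 -134 10 0 0 70")

```text
time: 13.37
tool_pos: [0.4338, 0.0401, 0.1599]
ee_rot: [-0.0, 0.985, 0.171, 0.002]
contact_force: [0.5, -0.7, -1.0]
finger_gap: 0.505
gripper_force: 61.8
```

```bash
python3 plan.py 435.5 39.4 160 -22.5
```

```text
tcp [433.8  40.1 159.9] yaw 19.6 t 13.37 gap 43.1 F [ 0.5 -0.7 -1. ] grip 61.8
[435.5, 39.4, 160.0, -22.5] [ 1.4  1.2 -0.1 -0.  -0.2 42.1]
```

Call:
step_arm(rows="30 1.4 1.2 0 0 0 7;30 1.4 1.2 0 0 0 14;30 1.4 1.2 0 0 0 21;30 1.4 1.2 0 0 0 28;30 1.4 1.2 0 0 0 35;30 1.4 1.2 10 0 0 42;30 1.4 1.2 28 0 0 42;30 1.4 1.2 42 0 0 42;30 1.4 1.2 42 0 0 42;30 1.4 1.2 42 0 0 42")

```text
time: 14.2
tool_pos: [0.4354, 0.0394, 0.1173]
ee_rot: [-0.0, 0.982, -0.191, 0.0]
contact_force: [-0.1, 0.1, -0.4]
finger_gap: 0.508
gripper_force: 61.7
```

```bash
python3 hg.py yellow; python3 plan.py 435.5 39.4 102 -22.5
```

```text
tcp [435.4  39.4 117.3] yaw -22.0 t 14.2 gap 43.4 F [-0.1  0.1 -0.4] grip 61.7
wrist {'med': array([0.4381, 0.0378]), 'circ': array([0.435 , 0.0406]), 'rad': 23.7, 'ztop': np.float64(0.1472), 'yaw': np.float64(-20.500125688613927), 'n': (16928, 1968)}
wrist base n 9691 ((444.5657958984375, 36.54998016357422), (90.50621795654297, 72.08712768554688), 67.3434829711914)
scene {'med': array([0.44  , 0.0379]), 'circ': array([0.4358, 0.0397]), 'rad': 24.9, 'ztop': np.float64(0.1468), 'yaw': np.float64(-19.858620986723906), 'n': (269, 88)}
tcp [435.9  39.4 117.8] yaw -22.0 t 14.3 gap 42.8 F [ 0.  -0.6 -0.7] grip 61.7
[435.5, 39.4, 102.0, -22.5] [-0.4  0.1 15.8 -0.1 -0.1  0.5]
```

Call:
step_arm(rows="30 0 0 4 0 0 1.5;30 0 0 8 0 0 1.5;30 0 0 12 0 0 1.5;30 0 0 15 0 0 1.5;30 0 0 15 0 0 1.5")

```text
time: 14.72
tool_pos: [0.435, 0.0394, 0.1009]
ee_rot: [-0.0, 0.979, -0.204, -0.0]
contact_force: [0.1, -0.4, -1.5]
finger_gap: 0.506
gripper_force: 61.7
```

Call:
step_arm(rows="30 0 0 1 0 0 0;30 0 0 2 0 0 0;30 0 0 3 0 0 0;30 0 0 4 0 0 0;30 0 0 5 0 0 0;30 0 0 5.5 0 0 0;30 0 0 5.5 0 0 0")

```text
time: 15.3
tool_pos: [0.4359, 0.0393, 0.0983]
ee_rot: [-0.0, 0.979, -0.204, 0.001]
contact_force: [-17.2, -1.0, 44.5]
finger_gap: 0.502
gripper_force: 66.2
```

Call:
step_arm(rows="30 0 0 -1 0 0 0;30 0 0 -1 0 0 0;30 0 0 -1 0 0 0;30 0 0 -1 0 0 0")

```text
time: 15.63
tool_pos: [0.4357, 0.0393, 0.0985]
ee_rot: [-0.0, 0.979, -0.204, 0.001]
contact_force: [-10.4, -0.3, 28.6]
finger_gap: 0.499
gripper_force: 63.9
```

```bash
python3 hg.py yellow; python3 plan.py 437 -281 165 -23.5
```

```text
tcp [435.7  39.3  98.5] yaw -23.5 t 15.63 gap 42.6 F [-10.4  -0.3  28.6] grip 63.9
wrist {'med': array([0.4385, 0.0376]), 'circ': array([0.4274, 0.0275]), 'rad': 37.2, 'ztop': np.float64(0.1285), 'yaw': np.float64(25.602913009591543), 'n': (16984, 6872)}
wrist base n 10651 ((444.2615661621094, 36.846778869628906), (90.30117797851562, 73.236572265625), 67.06706237792969)
scene {'med': array([0.4381, 0.0376]), 'circ': array([0.4359, 0.0385]), 'rad': 23.5, 'ztop': np.float64(0.1276), 'yaw': np.float64(-19.827083266547373), 'n': (258, 65)}
tcp [435.7  39.3  98.5] yaw -23.5 t 15.73 gap 42.6 F [-11.   -0.2  28.8] grip 63.9
[437.0, -281.0, 165.0, -23.5] [ 1.291e+02  2.931e+02 -6.670e+01 -1.000e-01 -1.000e-01 -0.000e+00]
```

Call:
step_arm(rows="30 0 0 -10 0 0 0;30 0 0 -25 0 0 0;30 0 0 -45 0 0 0;30 0 0 -66 0 0 0;30 0 0 -66 0 0 0;30 13 29 -66 0 0 0;30 26 59 -66 0 0 0;30 39 88 -66 0 0 0;30 52 118 -66 0 0 0;30 65 147 -66 0 0 0")

```text
time: 16.57
tool_pos: [0.4358, -0.1229, 0.1626]
ee_rot: [-0.0, 0.979, -0.204, 0.0]
contact_force: [0.9, -0.4, -0.6]
finger_gap: 0.499
gripper_force: 62.1
```

Call:
step_arm(rows="30 13 29 0 0 0 0;30 26 59 0 0 0 0;30 39 88 0 0 0 0;30 52 118 0 0 0 0;30 64 146 0 0 0 0;30 64 146 30 0 0 0;30 64 146 60 0 0 0;30 64 146 90 0 0 0;30 64 146 100 0 0 0;30 64 146 100 0 0 0")

```text
time: 17.4
tool_pos: [0.4356, -0.2798, 0.0603]
ee_rot: [-0.002, 0.979, -0.204, -0.002]
contact_force: [-0.3, -1.0, -1.2]
finger_gap: 0.504
gripper_force: 62.1
```

```bash
python3 plan.py 437 -281 47 -23.5
```

```text
tcp [ 435.6 -279.8   60.3] yaw -23.5 t 17.4 gap 43.1 F [-0.3 -1.  -1.2] grip 62.1
[437.0, -281.0, 47.0, -23.5] [ 1.8  0.5 13.3 -0.1  0.2 -0. ]
```

Call:
step_arm(rows="30 1 0.5 8 0 0 0;30 1 0.5 12 0 0 0;30 1 0.5 14 0 0 0;30 1 0.5 14 0 0 0;60 1 0.5 14 0 0 0;60 1 0.5 14 0 0 0;60 1 0.5 14 0 0 0;60 1 0.5 0 0 0 0;60 1 0.5 -30 0 0 0;60 1 0.5 -70 0 0 0")

```text
time: 18.23
tool_pos: [0.4362, -0.2807, 0.1316]
ee_rot: [-0.002, 0.979, -0.204, -0.002]
contact_force: [1.2, -0.7, 0.5]
finger_gap: 0.709
gripper_force: 0.0
```

```bash
sed -i 's/yellow=(.567,-.046)/yellow=(.437,-.281)/' all.py; python3 all.py; python3 plan.py 678.5 -44 170 187 
```

```text
tcp [ 436.2 -280.7  131.6] yaw -23.5 t 18.23 gap 60.5 F [ 1.2 -0.7  0.5] grip 0.0
scene red (array([ 433.2, -374.8]), 32.0, np.float64(0.0744), np.float64(-17.36152985877873), (426, 101))
scene yellow (array([ 444.3, -286.4]), 32.0, np.float64(0.0745), np.float64(-14.03866342943441), (377, 88))
scene green (array([678. , -44.9]), 22.6, np.float64(0.0698), np.float64(8.602991332997304), (385, 139))
scene blue (array([569.9,  44.4]), 23.0, np.float64(0.0698), np.float64(-43.256806318112716), (312, 92))
top red None
top yellow (array([ 446.2, -280.5]), 28.8, np.float64(0.0756), None, (37, 3))
top green None
top blue (array([572.5,  39.9]), 26.5, np.float64(0.0713), np.float64(-46.00625750313451), (288, 9))
tcp [ 439.1 -283.1  138.5] yaw -23.5 t 18.33 gap 60.0 F [ 0.4 -0.3 -1.2] grip 0.0
[678.5, -44.0, 170.0, 187.0] [ 1.244e+02 -3.148e+02 -3.100e+01 -6.000e-01 -3.000e-01  1.495e+02]
```

View pics/all_scene.png

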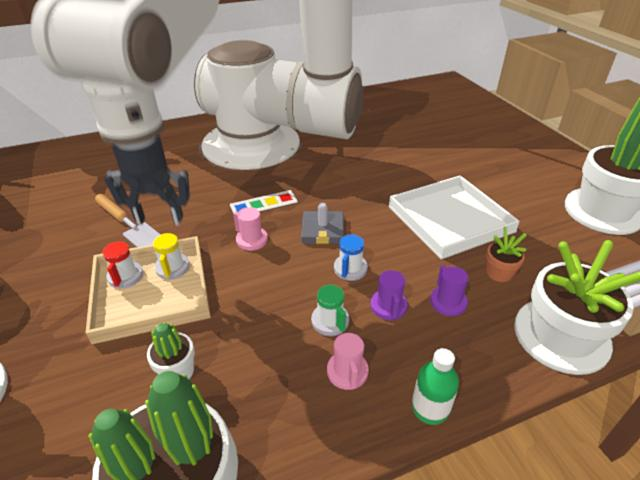

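The scene shows red at (118,262) and yellow at (170,255), both standing in the crate. Green is at (330,310) and blue at (350,257), neither of them moved.

```bash
python3 plan.py 678 -44.5 170 8 678 -44.5 125 8
```

```text
tcp [ 439.1 -283.1  138.5] yaw -23.5 t 18.33 gap 60.0 F [ 0.4 -0.3 -1.2] grip 0.0
[678.0, -44.5, 170.0, 8.0] [ 1.241e+02 -3.141e+02 -3.100e+01  2.000e-01 -4.000e-01 -3.150e+01]
[678.0, -44.5, 125.0, 8.0] [ 1.237e+02 -3.142e+02  1.400e+01  2.000e-01 -4.000e-01 -3.150e+01]
```

Call:
step_arm(rows="64 0 0 -25 0 0 0;64 14 -35 -31 0 0 -6;64 28 -70 -31 0 0 -12;64 42 -105 -31 0 0 -18;64 56 -140 -31 0 0 -24;64 69 -175 -31 0 0 -31.5;64 83 -210 -31 0 0 -31.5;64 97 -245 -31 0 0 -31.5;64 111 -280 -31 0 0 -31.5;64 124 -314 -31 0 0 -31.5")

```text
time: 19.17
tool_pos: [0.6776, -0.0415, 0.164]
ee_rot: [-0.0, 0.998, 0.07, 0.001]
contact_force: [1.2, -0.2, -0.1]
finger_gap: 0.75
gripper_force: 0.0
```

Call:
step_arm(rows="64 0 0 0 0 0 0;64 0 0 25 0 0 0;64 0 0 48 0 0 0;64 0 0 48 0 0 0;64 0 0 48 0 0 0")

```text
time: 19.58
tool_pos: [0.6759, -0.0431, 0.1153]
ee_rot: [-0.001, 0.998, 0.07, -0.001]
contact_force: [-0.0, 0.6, 1.4]
finger_gap: 0.748
gripper_force: 0.0
```

```bash
python3 wr.py green; python3 plan.py 678 -44.5 40 8
```

```text
tcp [675.9 -43.1 115.3] yaw 8.0 t 19.58 gap 63.9 F [-0.   0.6  1.4] grip 0.0
wrist {'med': array([ 0.6778, -0.0407]), 'circ': array([ 0.6777, -0.0437]), 'rad': 22.3, 'ztop': np.float64(0.0708), 'yaw': np.float64(11.261484418738348), 'n': (5674, 318)}
scene {'med': array([ 0.6796, -0.044 ]), 'circ': array([ 0.6784, -0.045 ]), 'rad': 22.5, 'ztop': np.float64(0.0697), 'yaw': np.float64(8.450951904612381), 'n': (391, 137)}
top None
tcp [676.9 -43.5 117.7] yaw 8.0 t 19.73 gap 64.2 F [-0.3 -0.3 -0.3] grip 0.0
[678.0, -44.5, 40.0, 8.0] [ 0.7  1.2 77.7 -0.  -0.2 -0. ]
```

Call:
step_arm(rows="64 1 0.8 30 0 0 -1;64 1 0.8 58 0 0 -1;64 1 0.8 77 0 0 -1;64 1 0.8 77 0 0 -1;40 1 0.8 77 0 0 -1;30 1 0.8 77 0 0 -1;30 1 0.8 77 0 0 -1;30 1 0.8 77 0 0 -1;30 1 0.8 77 0 0 -1;30 1 0.8 77 0 0 -1", squeeze=60)

```text
time: 20.57
tool_pos: [0.6785, -0.044, 0.0412]
ee_rot: [0.0, 0.997, 0.078, 0.002]
contact_force: [0.2, -0.6, 9.0]
finger_gap: 0.499
gripper_force: 61.1
```

Call:
step_arm(rows="30 0 0 -30 0 0 0;30 0 0 -65 0 0 0;30 0 0 -100 0 0 0;30 0 0 -125 0 0 0;30 0 0 -125 0 0 0")

```text
time: 20.98
tool_pos: [0.6793, -0.0442, 0.1716]
ee_rot: [0.001, 0.997, 0.078, 0.005]
contact_force: [0.7, 0.2, -0.4]
finger_gap: 0.502
gripper_force: 61.3
```

```bash
python3 plan.py 435.5 39.4 165 -22.5
```

```text
tcp [679.3 -44.2 171.6] yaw 9.0 t 20.98 gap 42.9 F [ 0.7  0.2 -0.4] grip 61.3
[435.5, 39.4, 165.0, -22.5] [-227.9 -120.6    4.1   -0.    -0.6   31.5]
```

Call:
step_arm(rows="30 -28 -15 2 0 0 5;30 -57 -30 4 0 0 11;30 -86 -45 4 0 0 17;30 -114 -60 4 0 0 23;30 -143 -75 4 0 0 29;30 -171 -90 4 0 -0.4 31.5;30 -200 -105 4 0 -0.4 31.5;30 -228 -120.6 4 0 -0.4 31.5;30 -228 -120.6 4 0 -0.4 31.5;30 -228 -120.6 4 0 -0.4 31.5")

```text
time: 21.82
tool_pos: [0.4327, 0.0401, 0.1608]
ee_rot: [-0.0, 0.981, -0.195, -0.002]
contact_force: [0.8, -0.1, -0.7]
finger_gap: 0.501
gripper_force: 61.3
```

```bash
python3 plan.py 435.5 39.4 117 -22.5
```

```text
tcp [432.7  40.1 160.8] yaw -22.5 t 21.82 gap 42.8 F [ 0.8 -0.1 -0.7] grip 61.3
[435.5, 39.4, 117.0, -22.5] [ 3.1 -0.4 43.8  0.   0.2  0. ]
```

Call:
step_arm(rows="30 2 -0.4 15 0 0.2 0;30 2 -0.4 30 0 0.2 0;30 2 -0.4 43 0 0.2 0;30 2 -0.4 43 0 0.2 0;30 2 -0.4 43 0 0.2 0")

```text
time: 22.23
tool_pos: [0.4354, 0.0391, 0.1169]
ee_rot: [0.0, 0.981, -0.195, -0.002]
contact_force: [0.4, 0.1, -0.8]
finger_gap: 0.502
gripper_force: 61.3
```

```bash
python3 hg.py green; python3 plan.py 435.5 39.4 102 -22.5
```

```text
tcp [435.4  39.1 116.9] yaw -22.5 t 22.23 gap 42.8 F [ 0.4  0.1 -0.8] grip 61.3
wrist {'med': array([0.4374, 0.0382]), 'circ': array([0.4355, 0.0404]), 'rad': 23.4, 'ztop': np.float64(0.1463), 'yaw': np.float64(-20.922648689058605), 'n': (15837, 151)}
wrist base n 9911 ((444.6230163574219, 36.610679626464844), (90.72984313964844, 72.42718505859375), 67.71490478515625)
scene {'med': array([0.4375, 0.0383]), 'circ': array([0.4374, 0.0388]), 'rad': 22.5, 'ztop': np.float64(0.1461), 'yaw': np.float64(-21.119135226759308), 'n': (200, 63)}
tcp [435.8  39.2 117.7] yaw -22.5 t 22.33 gap 43.0 F [ 0.8  0.1 -0.9] grip 61.3
[435.5, 39.4, 102.0, -22.5] [-0.4 -0.1 15.7  0.   0.1 -0. ]
```

Call:
step_arm(rows="30 -0.4 0 4 0 0 0;30 -0.4 0 8 0 0 0;30 -0.4 0 12 0 0 0;30 -0.4 0 15 0 0 0;30 -0.4 0 15 0 0 0")

```text
time: 22.75
tool_pos: [0.4343, 0.0396, 0.1011]
ee_rot: [0.0, 0.981, -0.195, -0.002]
contact_force: [-0.8, 0.2, -0.5]
finger_gap: 0.498
gripper_force: 61.3
```

Call:
step_arm(rows="30 0 0 1 0 0 0;30 0 0 2 0 0 0;30 0 0 3 0 0 0;30 0 0 4 0 0 0;30 0 0 4.8 0 0 0;30 0 0 4.8 0 0 0")

```text
time: 23.25
tool_pos: [0.4351, 0.0395, 0.099]
ee_rot: [0.0, 0.981, -0.195, -0.001]
contact_force: [-13.7, 0.1, 34.4]
finger_gap: 0.503
gripper_force: 64.9
```

Call:
step_arm(rows="30 0 0 -0.5 0 0 0;30 0 0 -0.5 0 0 0;30 0 0 -0.5 0 0 0;30 0 0 -0.5 0 0 0")

```text
time: 23.58
tool_pos: [0.4351, 0.0394, 0.0991]
ee_rot: [0.0, 0.981, -0.195, -0.001]
contact_force: [-9.4, -0.1, 25.5]
finger_gap: 0.499
gripper_force: 63.4
```

```bash
python3 hg.py green; python3 plan.py 526 -290 165 -22.5
```

```text
tcp [435.1  39.4  99.1] yaw -22.5 t 23.58 gap 42.6 F [-9.4 -0.1 25.5] grip 63.4
wrist {'med': array([0.4369, 0.0384]), 'circ': array([0.4348, 0.0405]), 'rad': 23.3, 'ztop': np.float64(0.1286), 'yaw': np.float64(-19.857478797819226), 'n': (15821, 175)}
wrist base n 11070 ((442.63726806640625, 37.51039505004883), (90.17140197753906, 76.70263671875), 67.0898666381836)
scene {'med': array([0.4368, 0.0388]), 'circ': array([0.4354, 0.0392]), 'rad': 23.2, 'ztop': np.float64(0.1278), 'yaw': np.float64(-20.230815389974058), 'n': (213, 59)}
tcp [435.   39.4  99.1] yaw -22.5 t 23.68 gap 42.9 F [-10.7   1.5  26.8] grip 63.4
[526.0, -290.0, 165.0, -22.5] [ 2.101e+02  2.695e+02 -6.610e+01  0.000e+00  1.000e-01 -0.000e+00]
```

Call:
step_arm(rows="30 0 0 -10 0 0 0;30 0 0 -25 0 0 0;30 0 0 -45 0 0 0;30 0 0 -66 0 0 0;30 0 0 -66 0 0 0;30 21 27 -66 0 0 0;30 42 54 -66 0 0 0;30 63 81 -66 0 0 0;30 84 108 -66 0 0 0;30 105 135 -66 0 0 0")

```text
time: 24.52
tool_pos: [0.4802, -0.1271, 0.163]
ee_rot: [0.0, 0.981, -0.195, -0.002]
contact_force: [1.3, 1.0, -0.6]
finger_gap: 0.496
gripper_force: 61.6
```

Call:
step_arm(rows="30 21 27 0 0 0 0;30 42 54 0 0 0 0;30 63 81 0 0 0 0;30 84 108 0 0 0 0;30 105 134.5 0 0 0 0;30 105 134.5 30 0 0 0;30 105 134.5 60 0 0 0;30 105 134.5 90 0 0 0;30 105 134.5 100 0 0 0;30 105 134.5 100 0 0 0")

```text
time: 25.35
tool_pos: [0.5254, -0.29, 0.0611]
ee_rot: [-0.0, 0.981, -0.195, -0.002]
contact_force: [1.0, 0.1, -0.8]
finger_gap: 0.488
gripper_force: 61.2
```

```bash
python3 plan.py 526 -290 47 -22.5
```

```text
tcp [ 525.4 -290.    61.1] yaw -22.5 t 25.35 gap 41.7 F [ 1.   0.1 -0.8] grip 61.2
[526.0, -290.0, 47.0, -22.5] [ 0.6 -0.3 14.1  0.   0.2 -0. ]
```

```bash
cat > held.py <<'E'
from h import *; from plan import show
import sys
show(); T=tool(); f=grab_frame("wrist"); W=cloud(f,T); c=sys.argv[1]
m=mask(f["image"],c)&(np.hypot(W[...,0]-T[0,3],W[...,1]-T[1,3])<.06)&(W[...,2]>T[2,3]-.03)
P=W[m]; z=np.percentile(P[:,2],90); top=P[P[:,2]>z-.006]
A=np.c_[top[:,:2]-top[:,:2].mean(0),np.ones(len(top))]; k=np.linalg.lstsq(A,top[:,2],rcond=None)[0]
print("top z-tcp",z-T[2,3],"tilt",k[:2],"med",top[:,:2].mean(0),len(top))
cv2.imwrite("pics/held_%s.png"%c,f["image"][:,:,::-1])
E
python3 held.py green
```

```text
tcp [ 525.4 -290.    61.1] yaw -22.5 t 25.35 gap 41.7 F [ 1.   0.1 -0.8] grip 61.2
top z-tcp 0.03436448445059687 tilt [-0.91990369  0.37089172] med [ 0.55354783 -0.30066663] 2490
```

View pics/held_green.png

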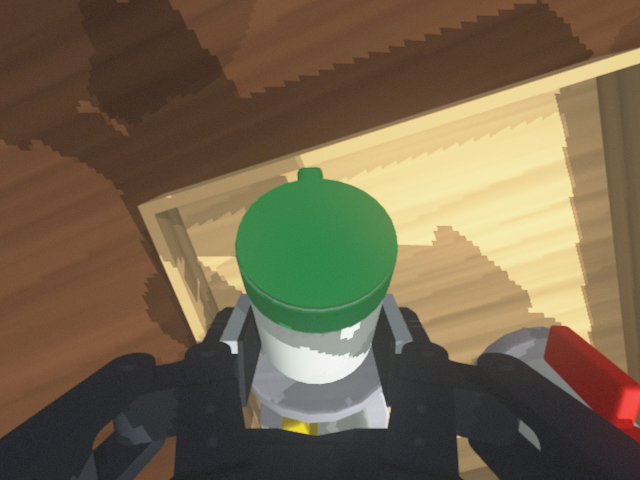

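The wrist view shows the grip slackened: green has pivoted about 45° forward between the pads, with its cap at (316,255). I will tilt the tool by that much, stand green on free table and regrasp it.

Call:
step_arm(rows="30 0 0 -30 0 0 0;30 0 0 -60 0 0 0;30 0 0 -90 0 0 0;30 0 0 -110 0 0 0;30 0 0 -110 0 0 0")

```text
time: 25.82
tool_pos: [0.5268, -0.2907, 0.1779]
ee_rot: [0.001, 0.981, -0.195, 0.001]
contact_force: [-0.2, -1.1, -0.5]
finger_gap: 0.486
gripper_force: 61.5
```

```bash
python3 plan.py 600 -120 170 -22.5
```

```text
tcp [ 526.8 -290.7  177.9] yaw -22.5 t 25.82 gap 41.5 F [-0.2 -1.1 -0.5] grip 61.5
[600.0, -120.0, 170.0, -22.5] [ 2.200e+00 -1.857e+02  7.400e+00  1.000e-01 -2.000e-01 -0.000e+00]
```

Call:
step_arm(rows="30 0 -30 0 0 7 0;30 0 -60 0 0 14 0;30 1 -90 0 0 21 0;30 1 -120 0 0 28 0;30 2 -150 0 0 35 0;30 2 -186 0 0 42 0;30 2 -186 0 0 44 0;30 2 -186 0 0 44 0;30 2 -186 0 0 44 0;30 2 -186 0 0 44 0")

```text
time: 26.65
tool_pos: [0.5989, -0.1198, 0.1731]
ee_rot: [0.073, 0.91, -0.181, 0.365]
contact_force: [0.2, -0.6, -0.9]
finger_gap: 0.489
gripper_force: 61.6
```

```bash
cat > tilt.py <<'E'
from h import *; from plan import show
import sys
c=sys.argv[1]; show(); T=tool(); G=T[:3,3]-.005*T[:3,2]; print("tool z",T[:3,2].round(3))
for n in("wrist","scene","top"):
    f=grab_frame(n); W=cloud(f,T if n=="wrist" else None)
    m=mask(f["image"],c)&(np.linalg.norm(W-G,axis=-1)<.06); P=W[m]
    if len(P)<30: print(n,len(P)); continue
    best=None; rng=np.random.default_rng(0)   # RANSAC plane of the cap
    for _ in range(300):
        a,b,d=P[rng.choice(len(P),3,False)]; k=np.cross(b-a,d-a); l=np.linalg.norm(k)
        if l<1e-6: continue
        k/=l; inl=abs((P-a)@k)<.0012
        if best is None or inl.sum()>best.sum(): best=inl
    Q=P[best]; ctr=Q.mean(0); k=np.linalg.svd(Q-ctr,full_matrices=False)[2][2]; k*=np.sign(k[2])
    print(n,len(P),len(Q),"axis",k.round(3),"cap",ctr.round(4),"underside",(ctr-.07*k).round(4))
cv2.imwrite("pics/tilt.png",grab_frame("scene")["image"][:,:,::-1])
E
python3 tilt.py green
```

```text
tcp [ 598.9 -119.8  173.1] yaw -22.5 t 26.65 gap 41.8 F [ 0.2 -0.6 -0.9] grip 61.6
tool z [ 0.638 -0.266 -0.723]
wrist 18900 15935 axis [ 0.134 -0.052  0.99 ] cap [ 0.6099 -0.1242  0.2159] underside [ 0.6005 -0.1206  0.1466]
scene 669 370 axis [ 0.121 -0.055  0.991] cap [ 0.6127 -0.1264  0.2146] underside [ 0.6042 -0.1226  0.1452]
top 0
```

View pics/tilt.png

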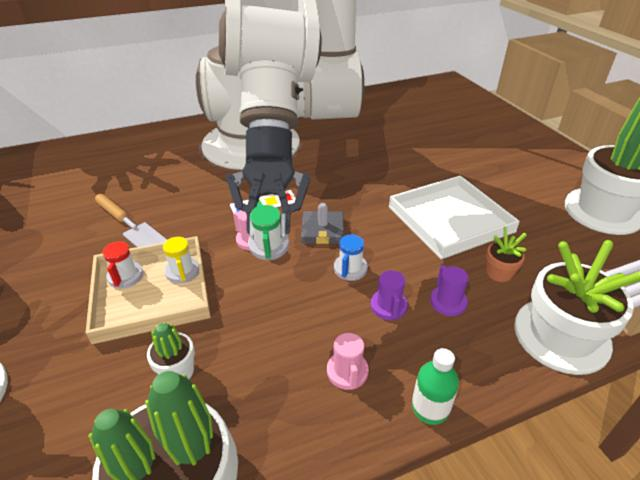

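Green now hangs nearly upright at (266,235), leaning 8° forward. Yellow at (180,258) may have shifted slightly in the crate but still stands.

Call:
step_arm(rows="30 0 0 0 0 4 0;30 0 0 0 0 8 0;30 0 0 0 0 8 0;30 0 0 0 0 8 0")

```text
time: 27.18
tool_pos: [0.5983, -0.1193, 0.1723]
ee_rot: [0.086, 0.883, -0.176, 0.427]
contact_force: [0.6, 0.8, -1.3]
finger_gap: 0.491
gripper_force: 61.7
```

```bash
python3 tilt.py green; python3 - <<'E'
from h import *
T=tool(); print((T[:3,:3].T@np.array([0,0,-100])).round(1))
E
```

```text
tcp [ 598.3 -119.3  172.3] yaw -22.5 t 27.18 gap 41.9 F [ 0.6  0.8 -1.3] grip 61.7
tool z [ 0.724 -0.302 -0.62 ]
wrist 18720 16080 axis [ 0.009 -0.001  1.   ] cap [ 0.6037 -0.1214  0.2165] underside [ 0.6031 -0.1213  0.1465]
scene 627 325 axis [0.003 0.006 1.   ] cap [ 0.6076 -0.1236  0.2165] underside [ 0.6074 -0.124   0.1465]
top 0
[-78.6  -0.1  61.8]
```

Call:
step_arm(rows="30 -24 0 18.5 0 0 0;30 -47 0 37 0 0 0;30 -71 0 55.6 0 0 0;30 -94 0 74 0 0 0;30 -106 0 83.5 0 0 0;30 -106 0 83.5 0 0 0;30 -106 0 83.5 0 0 0")

```text
time: 27.97
tool_pos: [0.5897, -0.154, 0.0713]
ee_rot: [0.163, 0.9, -0.105, 0.391]
contact_force: [-0.4, 0.4, -2.2]
finger_gap: 0.492
gripper_force: 61.7
```

```bash
python3 tilt.py green
```

```text
tcp [ 589.7 -154.    71.3] yaw -5.3 t 27.97 gap 42.0 F [-0.4  0.4 -2.2] grip 61.7
tool z [ 0.669 -0.375 -0.642]
wrist 18993 16003 axis [0.122 0.183 0.976] cap [ 0.6001 -0.1476  0.1141] underside [ 0.5916 -0.1604  0.0458]
scene 566 289 axis [0.117 0.169 0.979] cap [ 0.6039 -0.1475  0.1123] underside [ 0.5957 -0.1593  0.0437]
top 1
```

```bash
python3 -c "
from h import *
print(get_obs()['qpos'].round(3)); T=tool(); print(T.round(3))"
```

```text
[-0.297  0.066  2.179 -1.386  0.162  2.809]
[[ 0.671 -0.311  0.673  0.591]
 [-0.056 -0.927 -0.372 -0.152]
 [ 0.74   0.212 -0.639  0.073]
 [ 0.     0.     0.     1.   ]]
```

```bash
cat > plant.py <<'E'
import sys; from h import *; from plan import show
def plant(x,y,z,yaw,tilt):
    T=tool(); c,s=np.cos(np.radians(yaw)),np.sin(np.radians(yaw))
    Rg=np.array([[c,s,0],[s,-c,0],[0,0,-1.]])@R.from_euler("y",tilt,degrees=True).as_matrix()
    return np.r_[T[:3,:3].T@(np.array([x,y,z])-T[:3,3]*1000),R.from_matrix(T[:3,:3].T@Rg).as_rotvec(degrees=True)].round(1)
if __name__=="__main__":
    show(); print(get_obs()["qpos"].round(2))
    a=list(map(float,sys.argv[1:]))
    for i in range(0,len(a),5): print(a[i:i+5],plant(*a[i:i+5]))
E
python3 plant.py 590 -140 170 -15 37
```

```text
tcp [ 591.2 -151.8   73.3] yaw -4.8 t 28.17 gap 41.8 F [-0.7  0.3 -0.4] grip 61.7
[-0.3   0.07  2.18 -1.39  0.16  2.81]
[590.0, -140.0, 170.0, -15.0, 37.0] [ 70.    9.9 -67.   11.3 -11.7   5.8]
```

Call:
step_arm(rows="30 20 3 -19 3 -3 1;30 40 6 -38 6 -6 3;30 60 9 -57 9 -9 5;30 70 10 -67 11.3 -11.7 5.8;30 70 10 -67 11.3 -11.7 5.8;30 70 10 -67 11.3 -11.7 5.8;30 70 10 -67 11.3 -11.7 5.8")

```text
time: 28.75
tool_pos: [0.5841, -0.1579, 0.1459]
ee_rot: [0.107, 0.928, -0.136, 0.331]
contact_force: [-0.4, -1.7, -2.3]
finger_gap: 0.49
gripper_force: 61.7
```

```bash
python3 plant.py 590 -140 170 -15 37; python3 tilt.py green
```

```text
tcp [ 584.1 -157.9  145.9] yaw -13.7 t 28.75 gap 41.9 F [-0.4 -1.7 -2.3] grip 61.7
[-0.36 -0.07  2.03 -0.15  0.47  1.61]
[590.0, -140.0, 170.0, -15.0, 37.0] [ 16.6 -16.1 -20.1   7.4  -3.    0.8]
tcp [ 584.1 -157.9  145.9] yaw -13.7 t 28.75 gap 41.9 F [-0.4 -1.7 -2.3] grip 61.7
tool z [ 0.584 -0.289 -0.758]
wrist 18831 16045 axis [0.231 0.036 0.972] cap [ 0.5992 -0.1581  0.1876] underside [ 0.5831 -0.1606  0.1195]
scene 629 364 axis [0.221 0.032 0.975] cap [ 0.6051 -0.1583  0.1914] underside [ 0.5897 -0.1606  0.1232]
top 1
```

```bash
python3 plant.py 600 -150 150 -14 37 600 -150 60 -14 37
```

```text
tcp [ 584.4 -159.5  146.2] yaw -13.8 t 28.95 gap 41.7 F [-0.3  0.1 -2.4] grip 61.7
[-0.36 -0.06  2.03 -0.16  0.47  1.62]
[600.0, -150.0, 150.0, -14.0, 37.0] [ 12.3 -13.6   3.5   8.3  -3.2  -0. ]
[600.0, -150.0, 60.0, -14.0, 37.0] [-45.8 -23.7  71.5   8.3  -3.2  -0. ]
```

Call:
step_arm(rows="30 12 -13.6 3.5 4 -1.6 0;30 12 -13.6 3.5 8.3 -3.2 0;30 12 -13.6 3.5 8.3 -3.2 0;30 12 -13.6 3.5 8.3 -3.2 0")

```text
time: 29.28
tool_pos: [0.5988, -0.1508, 0.1475]
ee_rot: [0.039, 0.942, -0.117, 0.313]
contact_force: [0.1, -0.4, -2.2]
finger_gap: 0.492
gripper_force: 61.8
```

```bash
python3 tilt.py green;python3 plant.py  600 -150 150 -14 37 600 -150 60 -14 37
```

```text
tcp [ 598.8 -150.8  147.5] yaw -14.2 t 29.28 gap 42.0 F [ 0.1 -0.4 -2.2] grip 61.8
tool z [ 0.58  -0.147 -0.801]
wrist 18389 16020 axis [ 0.258 -0.062  0.964] cap [ 0.6152 -0.1548  0.1884] underside [ 0.5972 -0.1504  0.1209]
scene 682 377 axis [ 0.264 -0.07   0.962] cap [ 0.6178 -0.1561  0.1862] underside [ 0.5994 -0.1512  0.1188]
top 1
tcp [ 598.9 -149.6  147.7] yaw -14.1 t 29.48 gap 41.4 F [ 0.5  0.2 -2.5] grip 61.8
[-0.42 -0.03  1.97  0.19  0.58  1.27]
[600.0, -150.0, 150.0, -14.0, 37.0] [ 2.3  0.1 -1.1  0.1  0.2 -0.1]
[600.0, -150.0, 60.0, -14.0, 37.0] [-51.6   0.1  70.9   0.1   0.2  -0.1]
```

Call:
step_arm(rows="30 -16 0 21 0 0 0;30 -32 0 43 0 0 0;30 -48 0 64 0 0 0;30 -60 0 80 0 0 0;30 -63 0 84 0 0 0;30 -63 0 84 0 0 0;30 -63 0 84 0 0 0")

```text
time: 30.07
tool_pos: [0.5998, -0.1495, 0.0443]
ee_rot: [0.038, 0.942, -0.116, 0.314]
contact_force: [-0.1, 0.1, -1.4]
finger_gap: 0.49
gripper_force: 61.8
```

```bash
python3 tilt.py green;python3 plant.py  600 -150 38 -14 37 600 -150 35 -14 37
```

```text
tcp [ 599.8 -149.5   44.3] yaw -14.1 t 30.07 gap 41.8 F [-0.1  0.1 -1.4] grip 61.8
tool z [ 0.582 -0.145 -0.8  ]
wrist 18269 15983 axis [ 0.256 -0.064  0.965] cap [ 0.6163 -0.1535  0.0852] underside [ 0.5984 -0.149   0.0177]
scene 566 303 axis [ 0.248 -0.042  0.968] cap [ 0.6187 -0.1547  0.0842] underside [ 0.6014 -0.1518  0.0165]
top 0
tcp [ 600.1 -149.8   45. ] yaw -14.1 t 30.27 gap 41.6 F [-0.4  0.6 -1.1] grip 61.8
[-0.42  0.12  2.06  0.33  0.34  1.12]
[600.0, -150.0, 38.0, -14.0, 37.0] [-4.2  0.2  5.6 -0.   0.  -0.1]
[600.0, -150.0, 35.0, -14.0, 37.0] [-6.   0.2  8.  -0.   0.  -0.1]
```

Call:
step_arm(rows="30 -2.4 0 3.2 0 0 0;30 -4.6 0 6.2 0 0 0;30 -4.6 0 6.2 0 0 0;50 -4.6 0 6.2 0 0 0;78 -4.6 0 6.2 0 0 0;78 -4.6 0 6.2 0 0 0;78 -4.6 0 6.2 0 0 0;78 -4.6 0 6.2 0 0 0")

```text
time: 30.93
tool_pos: [0.5995, -0.1496, 0.0357]
ee_rot: [0.038, 0.942, -0.116, 0.314]
contact_force: [0.5, -0.3, -0.7]
finger_gap: 0.913
gripper_force: 0.0
```

```bash
python3 tilt.py green
```

```text
tcp [ 599.5 -149.6   35.7] yaw -14.1 t 30.93 gap 77.9 F [ 0.5 -0.3 -0.7] grip 0.0
tool z [ 0.582 -0.144 -0.8  ]
wrist 20784 18781 axis [0.    0.001 1.   ] cap [ 0.5968 -0.1501  0.0707] underside [ 0.5968 -0.1501  0.0007]
scene 503 232 axis [0.02  0.007 1.   ] cap [ 0.5982 -0.1513  0.0697] underside [ 5.967e-01 -1.518e-01 -3.000e-04]
top 0
```

Green stands upright on the table. I will back out along the tool axis and then come down vertically.

Call:
step_arm(rows="78 0 0 -20 0 0 0;78 0 0 -45 0 0 0;78 0 0 -75 0 0 0;78 0 0 -105 0 0 0;78 0 0 -130 0 0 0;78 0 0 -130 0 0 0")

```text
time: 31.63
tool_pos: [0.5234, -0.1308, 0.1442]
ee_rot: [0.039, 0.941, -0.116, 0.316]
contact_force: [1.1, -0.7, 2.1]
finger_gap: 0.912
gripper_force: 0.0
```

```bash
sed -i 's/yellow=(.437,-.281),green=(.679,-.044)/yellow=(.447,-.281),green=(.597,-.150)/' all.py; python3 all.py; python3 plant.py 597 -150.5 160 -17 0
```

```text
tcp [ 523.4 -130.8  144.2] yaw -14.1 t 31.63 gap 77.9 F [ 1.1 -0.7  2.1] grip 0.0
scene red (array([ 431.7, -375.6]), 31.8, np.float64(0.0744), np.float64(-15.754045731975168), (425, 102))
scene yellow (array([ 462.8, -265.3]), 31.4, np.float64(0.0744), np.float64(-2.795541051672228), (403, 91))
scene green (array([ 598.3, -151.5]), 21.8, np.float64(0.0698), np.float64(-10.382658063809552), (354, 74))
scene blue (array([569.6,  43.5]), 23.1, np.float64(0.0697), np.float64(-41.799325231661435), (296, 89))
top red (array([ 433.5, -373.5]), 29.7, np.float64(0.0763), np.float64(176.23135284737694), (375, 24))
top yellow (array([ 464. , -261.9]), 27.5, np.float64(0.0734), None, (45, 0))
top green None
top blue (array([570.2,  42.8]), 22.5, np.float64(0.0715), np.float64(-49.23141183144901), (269, 15))
tcp [ 524.  -131.   140.9] yaw -14.1 t 31.73 gap 78.3 F [ 0.9  0.2 -0.3] grip 0.0
[-0.46 -0.2   2.13  0.24  0.59  1.2 ]
[597.0, -150.5, 160.0, -17.0, 0.0] [ 71.9   1.2  30.2  -1.  -37.    2.8]
```

Call:
step_arm(rows="72 20 0 0 0 -7 0;72 40 0 10 0 -14 0;72 60 1 20 0 -21 1;72 72 1 30 0 -28 2;72 72 1 30 0 -35 2;72 72 1 30 -1 -37 2.8;72 72 1 30 -1 -37 2.8;72 72 1 30 -1 -37 2.8;72 72 1 30 -1 -37 2.8;72 72 1 30 -1 -37 2.8")

```text
time: 32.57
tool_pos: [0.5964, -0.15, 0.1587]
ee_rot: [-0.001, 0.989, -0.147, -0.001]
contact_force: [-0.6, 0.3, 0.1]
finger_gap: 0.842
gripper_force: 0.0
```

```bash
python3 wr.py green; python3 plant.py 597.5 -150.5 40 -13 0
```

```text
tcp [ 596.4 -150.   158.7] yaw -16.9 t 32.57 gap 71.9 F [-0.6  0.3  0.1] grip 0.0
wrist {'med': array([ 0.5979, -0.1507]), 'circ': array([ 0.5974, -0.1506]), 'rad': 22.3, 'ztop': np.float64(0.0708), 'yaw': np.float64(-12.655772195892474), 'n': (4648, 263)}
scene {'med': array([ 0.6001, -0.1516]), 'circ': array([ 0.598 , -0.1515]), 'rad': 22.3, 'ztop': np.float64(0.0699), 'yaw': np.float64(-10.282819895351661), 'n': (356, 77)}
top None
tcp [ 596.5 -150.1  159.4] yaw -17.0 t 32.72 gap 72.0 F [-0.  -0.6 -0.5] grip 0.0
[-0.37  0.28  1.46  0.    1.41  1.49]
[597.5, -150.5, 40.0, -13.0, 0.0] [ 1.200e+00  1.000e-01  1.194e+02 -0.000e+00  1.000e-01 -4.000e+00]
```

Call:
step_arm(rows="72 1 0 38 0 0 -4;72 1 0 76 0 0 -4;72 1 0 108 0 0 -4;72 1 0 119 0 0 -4;72 1 0 119 0 0 -4;40 1 0 119 0 0 -4;30 1 0 119 0 0 -4;30 1 0 119 0 0 -4;30 1 0 119 0 0 -4;30 1 0 119 0 0 -4", squeeze=60)

```text
time: 33.55
tool_pos: [0.5987, -0.1508, 0.0427]
ee_rot: [0.0, 0.994, -0.113, 0.0]
contact_force: [-0.8, -0.1, 7.4]
finger_gap: 0.5
gripper_force: 60.5
```

Call:
step_arm(rows="30 0 0 0 0 0 0;30 0 0 -30 0 0 0;30 0 0 -65 0 0 0;30 0 0 -100 0 0 0;30 0 0 -120 0 0 0;30 0 0 -120 0 0 0;30 0 0 -120 0 0 0")

```text
time: 34.13
tool_pos: [0.5986, -0.1507, 0.1626]
ee_rot: [0.0, 0.994, -0.113, 0.001]
contact_force: [-1.0, -0.1, -2.1]
finger_gap: 0.5
gripper_force: 61.3
```

```bash
python3 tilt.py green; python3 plan.py 519 -380 160 -13
python3 - <<'E'
from h import *
f=grab_frame("scene"); W=cloud(f)
for c in("red","yellow"):   # cap = highest points
    m=mask(f["image"],c)&(W[...,2]>.0735)&(W[...,2]<.08)&(W[...,1]<-.2); P=W[m]; print(c,len(P),P.mean(0),cv2.minEnclosingCircle((P[:,:2]*1000).astype(np.float32)))
cv2.imwrite("pics/crate.png",cv2.resize(f["image"][200:360,60:260,::-1],None,fx=3.5,fy=3.5))
E
```

```text
tcp [ 598.6 -150.7  162.6] yaw -13.0 t 34.13 gap 42.7 F [-1.  -0.1 -2.1] grip 61.3
tool z [ 0.001 -0.    -1.   ]
wrist 16392 14699 axis [-0.001  0.004  1.   ] cap [ 0.5991 -0.1507  0.1907] underside [ 0.5991 -0.151   0.1207]
scene 576 296 axis [-0.016  0.008  1.   ] cap [ 0.5985 -0.1509  0.188 ] underside [ 0.5996 -0.1515  0.118 ]
top 0
tcp [ 597.5 -150.3  159.1] yaw -13.0 t 34.33 gap 43.0 F [ 0.1  0.6 -2.1] grip 61.3
[519.0, -380.0, 160.0, -13.0] [-2.500e+01  2.414e+02 -1.000e+00 -0.000e+00  2.000e-01  0.000e+00]
red 287 [ 0.42734059 -0.37015285  0.07510105] ((426.2977600097656, -371.0289306640625), 23.316720962524414)
yellow 273 [ 0.45620307 -0.26560242  0.07508003] ((455.5432434082031, -265.8904113769531), 23.533123016357422)
```

View pics/crate.png

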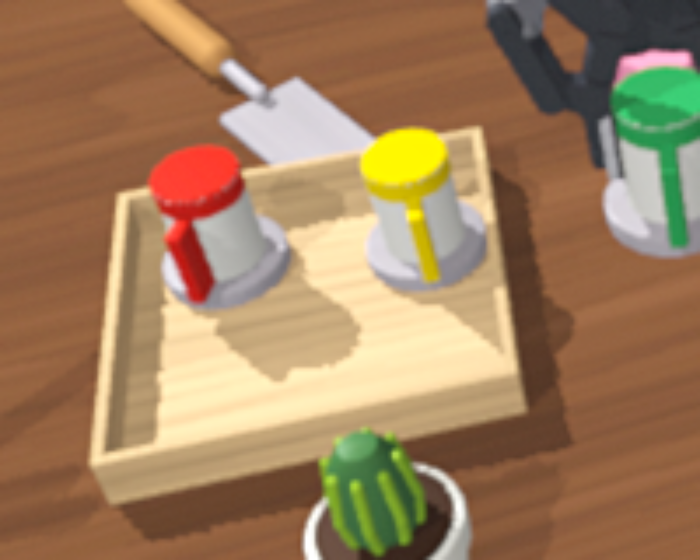

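The crop shows red at (200,220) and yellow at (410,210) upright in the crate, yellow resting by the wall but within limits, and green held upright at (665,160).

Call:
step_arm(rows="30 -3 32 0 0 0 0;30 -6 64 0 0 0 0;30 -10 96 0 0 0 0;30 -13 128 0 0 0 0;30 -16 160 0 0 0 0;30 -20 192 0 0 0 0;30 -23 224 0 0 0 0;30 -25 241 0 0 0 0;30 -25 241 0 0 0 0;30 -25 241 0 0 0 0")

```text
time: 35.22
tool_pos: [0.5191, -0.3801, 0.1591]
ee_rot: [-0.001, 0.994, -0.114, -0.002]
contact_force: [-0.2, 0.5, -0.3]
finger_gap: 0.505
gripper_force: 61.6
```

Call:
step_arm(rows="30 0 0 20 0 0 0;30 0 0 45 0 0 0;30 0 0 75 0 0 0;30 0 0 97 0 0 0;30 0 0 97 0 0 0;30 0 0 97 0 0 0")

```text
time: 35.72
tool_pos: [0.5194, -0.3783, 0.0624]
ee_rot: [-0.001, 0.994, -0.112, -0.002]
contact_force: [0.4, -0.4, -0.7]
finger_gap: 0.506
gripper_force: 61.6
```

```bash
python3 tilt.py green; python3 plan.py 519 -380 47 -13
```

```text
tcp [ 519.4 -378.3   62.4] yaw -12.9 t 35.72 gap 43.2 F [ 0.4 -0.4 -0.7] grip 61.6
tool z [-0.004  0.003 -1.   ]
wrist 15195 14579 axis [ 0.004 -0.002  1.   ] cap [ 0.52   -0.3783  0.0905] underside [ 0.5198 -0.3782  0.0205]
scene 550 219 axis [-0.026  0.002  1.   ] cap [ 0.5203 -0.3818  0.0911] underside [ 0.5222 -0.382   0.0211]
top 3
tcp [ 520.  -379.9   64.8] yaw -12.9 t 35.92 gap 42.7 F [ 0.2 -0.1 -2. ] grip 61.6
[519.0, -380.0, 47.0, -13.0] [-1.   0.4 17.8  0.   0.   0.1]
```

Call:
step_arm(rows="30 0 0 8 0 0 0;30 0 0 14 0 0 0;30 0 0 17 0 0 0;30 0 0 17 0 0 0;60 0 0 17 0 0 0;60 0 0 17 0 0 0;60 0 0 17 0 0 0;60 0 0 0 0 0 0;60 0 0 -30 0 0 0;60 0 0 -70 0 0 0")

```text
time: 36.75
tool_pos: [0.5183, -0.3788, 0.1308]
ee_rot: [-0.002, 0.994, -0.113, -0.004]
contact_force: [0.8, -0.8, 0.1]
finger_gap: 0.706
gripper_force: 0.0
```

```bash
python3 - <<'E'
from h import *
f=grab_frame("scene"); W=cloud(f)
for c in("red","yellow","green"):
    m=mask(f["image"],c)&(W[...,2]>.073)&(W[...,2]<.08)&(W[...,1]<-.2); P=W[m]; print(c,len(P),P.mean(0).round(4))
print(ferrule(W,f["image"],"blue",(.57,.044),.11))
E
python3 plan.py 569.5 44 175 -43
```

```text
red 167 [ 0.4287 -0.3784  0.075 ]
yellow 279 [ 0.4557 -0.2652  0.075 ]
green 315 [ 0.5192 -0.3791  0.075 ]
{'med': array([0.5716, 0.0434]), 'circ': array([0.57  , 0.0455]), 'rad': 23.8, 'ztop': np.float64(0.0698), 'yaw': np.float64(-43.79939345942407), 'n': (306, 96)}
tcp [ 520.8 -380.9  141.4] yaw -13.0 t 36.8 gap 59.9 F [ 1.2 -1.1 10.2] grip 0.0
[569.5, 44.0, 175.0, -43.0] [-4.77e+01 -4.25e+02 -3.49e+01  1.00e-01 -2.00e-01  3.00e+01]
```

Call:
step_arm(rows="66 0 0 -30 0 0 0;66 -4 -35 -35 0 0 4;66 -8 -72 -35 0 0 8;66 -12 -109 -35 0 0 12;66 -16 -146 -35 0 0 16;66 -21 -183 -35 0 0 20;66 -25 -220 -35 0 0 24;66 -29 -257 -35 0 0 28;66 -33 -294 -35 0 0 30;66 -37 -331 -35 0 0 30")

```text
time: 37.63
tool_pos: [0.5576, -0.0471, 0.168]
ee_rot: [-0.0, 0.93, -0.368, -0.001]
contact_force: [0.5, 0.0, 0.1]
finger_gap: 0.771
gripper_force: 0.0
```

```bash
python3 plan.py 570 44.5 165 -43.5
```

```text
tcp [557.6 -47.1 168. ] yaw -43.1 t 37.63 gap 65.9 F [0.5 0.  0.1] grip 0.0
[570.0, 44.5, 165.0, -43.5] [-53.6 -75.3   3.1   0.    0.1   0.4]
```

Call:
step_arm(rows="66 -20 -28 0 0 0 0.4;66 -40 -56 0 0 0 0.4;66 -53 -75 3 0 0 0.4;66 -53 -75 25 0 0 0.4;66 -53 -75 48 0 0 0.4;66 -53 -75 48 0 0 0.4;66 -53 -75 48 0 0 0.4")

```text
time: 38.22
tool_pos: [0.5694, 0.0422, 0.1196]
ee_rot: [0.0, 0.929, -0.369, -0.002]
contact_force: [-0.3, 0.1, 0.3]
finger_gap: 0.776
gripper_force: 0.0
```

```bash
python3 wr.py blue; python3 plan.py 569.5 44 40 -43.5
```

```text
tcp [569.4  42.2 119.6] yaw -43.4 t 38.22 gap 66.3 F [-0.3  0.1  0.3] grip 0.0
wrist {'med': array([0.5861, 0.0427]), 'circ': array([0.5732, 0.044 ]), 'rad': 22.0, 'ztop': np.float64(0.0706), 'yaw': np.float64(-47.86652736265744), 'n': (981, 223)}
scene {'med': array([0.572 , 0.0433]), 'circ': array([0.5693, 0.0439]), 'rad': 23.0, 'ztop': np.float64(0.0697), 'yaw': np.float64(-41.676966709515135), 'n': (309, 89)}
top None
tcp [570.5  41.8 121.7] yaw -43.4 t 38.37 gap 66.0 F [-0.1  0.1 -0.2] grip 0.0
[569.5, 44.0, 40.0, -43.5] [-2.1 -0.9 81.7 -0.   0.1  0.1]
```

Call:
step_arm(rows="68 -1.8 -0.9 30 0 0 1;68 -1.8 -0.9 60 0 0 1;68 -1.8 -0.9 81 0 0 1;68 -1.8 -0.9 81 0 0 1;40 -1.8 -0.9 81 0 0 1;30 -1.8 -0.9 81 0 0 1;30 -1.8 -0.9 81 0 0 1;30 -1.8 -0.9 81 0 0 1;30 -1.8 -0.9 81 0 0 1;30 -1.8 -0.9 81 0 0 1", squeeze=60)

```text
time: 39.2
tool_pos: [0.5703, 0.044, 0.0417]
ee_rot: [-0.001, 0.926, -0.378, 0.0]
contact_force: [-0.0, -0.4, 8.5]
finger_gap: 0.499
gripper_force: 61.5
```

Call:
step_arm(rows="30 0 0 -30 0 0 0;30 0 0 -65 0 0 0;30 0 0 -100 0 0 0;30 0 0 -125 0 0 0;30 0 0 -125 0 0 0")

```text
time: 39.62
tool_pos: [0.5715, 0.0439, 0.1715]
ee_rot: [-0.002, 0.926, -0.377, 0.003]
contact_force: [0.1, 0.5, -0.4]
finger_gap: 0.501
gripper_force: 61.3
```

```bash
python3 plan.py 435.5 39.4 163 -22.5
```

```text
tcp [571.5  43.9 171.5] yaw -44.4 t 39.62 gap 42.8 F [ 0.1  0.5 -0.4] grip 61.3
[435.5, 39.4, 163.0, -22.5] [-94.1  98.3   7.5  -0.3  -0.3 -21.9]
```

Call:
step_arm(rows="30 -20 21 2 0 0 -5;30 -40 42 4 0 0 -10;30 -60 63 6 0 0 -15;30 -80 84 7 0 0 -20;30 -94 98 7 0 0 -22;30 -94 98 7 0 0 -22;30 -94 98 7 0 0 -22;30 -94 98 7 0 0 -22")

```text
time: 40.28
tool_pos: [0.4343, 0.0396, 0.1584]
ee_rot: [-0.0, 0.981, -0.194, -0.001]
contact_force: [-0.3, 0.3, -2.0]
finger_gap: 0.501
gripper_force: 61.6
```

```bash
python3 tilt.py blue; python3 plan.py 435.5 39.4 117 -22.5
```

```text
tcp [434.3  39.6 158.4] yaw -22.4 t 40.28 gap 42.8 F [-0.3  0.3 -2. ] grip 61.6
tool z [-0.001  0.001 -1.   ]
wrist 19968 14741 axis [-0.001  0.001  1.   ] cap [0.435  0.0392 0.1874] underside [0.435  0.0392 0.1174]
scene 386 159 axis [-0.009 -0.025  1.   ] cap [0.4335 0.0385 0.1866] underside [0.4341 0.0403 0.1166]
top 0
tcp [434.1  39.6 157.6] yaw -22.4 t 40.48 gap 42.9 F [-0.6 -0.2  0.2] grip 61.6
[435.5, 39.4, 117.0, -22.5] [ 1.5 -0.3 40.5 -0.   0.2  0.1]
```

Call:
step_arm(rows="30 1 -0.2 15 0 0.2 0;30 1 -0.2 30 0 0.2 0;30 1 -0.2 40 0 0.2 0;30 1 -0.2 40 0 0.2 0;30 1 -0.2 40 0 0.2 0")

```text
time: 40.9
tool_pos: [0.4345, 0.0395, 0.1175]
ee_rot: [0.0, 0.981, -0.194, -0.0]
contact_force: [-0.5, -0.7, -0.6]
finger_gap: 0.5
gripper_force: 61.6
```

```bash
python3 hg.py blue; python3 plan.py 435.5 39.4 102 -22.5
```

```text
tcp [434.5  39.5 117.5] yaw -22.4 t 40.9 gap 42.7 F [-0.5 -0.7 -0.6] grip 61.6
wrist {'med': array([0.4362, 0.0384]), 'circ': array([0.4329, 0.041 ]), 'rad': 23.5, 'ztop': np.float64(0.1465), 'yaw': np.float64(-24.87500275513971), 'n': (16267, 1743)}
wrist base n 10338 ((442.59722900390625, 37.511070251464844), (90.48961639404297, 76.66030883789062), 67.32380676269531)
scene {'med': array([0.4357, 0.0393]), 'circ': array([0.435 , 0.0411]), 'rad': 24.4, 'ztop': np.float64(0.1464), 'yaw': np.float64(-26.231517875232274), 'n': (226, 65)}
tcp [434.9  39.5 118.3] yaw -22.4 t 41.0 gap 42.7 F [-0.   0.3 -0.9] grip 61.6
[435.5, 39.4, 102.0, -22.5] [ 0.6 -0.1 16.3 -0.  -0.1  0.1]
```

Call:
step_arm(rows="30 0.6 0 4 0 0 0;30 0.6 0 8 0 0 0;30 0.6 0 12 0 0 0;30 0.6 0 15.5 0 0 0;30 0.6 0 15.5 0 0 0")

```text
time: 41.42
tool_pos: [0.4347, 0.0393, 0.1013]
ee_rot: [-0.0, 0.981, -0.194, -0.0]
contact_force: [-0.5, -0.2, -1.1]
finger_gap: 0.501
gripper_force: 61.6
```

Call:
step_arm(rows="30 0 0 1 0 0 0;30 0 0 2 0 0 0;30 0 0 3 0 0 0;30 0 0 4 0 0 0;30 0 0 4.8 0 0 0;30 0 0 4.8 0 0 0")

```text
time: 41.92
tool_pos: [0.4355, 0.0392, 0.0994]
ee_rot: [0.0, 0.981, -0.194, 0.001]
contact_force: [-14.0, -0.7, 35.3]
finger_gap: 0.504
gripper_force: 65.2
```

Call:
step_arm(rows="30 0 0 -0.5 0 0 0;30 0 0 -0.5 0 0 0;30 0 0 -0.5 0 0 0;30 0 0 -0.5 0 0 0")

```text
time: 42.25
tool_pos: [0.4354, 0.0393, 0.0994]
ee_rot: [-0.0, 0.981, -0.194, 0.001]
contact_force: [-10.8, -0.2, 26.6]
finger_gap: 0.499
gripper_force: 63.7
```

```bash
python3 hg.py blue; python3 plan.py 530 -291 165 -22.5
```

```text
tcp [435.4  39.3  99.4] yaw -22.4 t 42.25 gap 42.6 F [-10.8  -0.2  26.6] grip 63.7
wrist {'med': array([0.4371, 0.0381]), 'circ': array([0.4339, 0.0406]), 'rad': 23.4, 'ztop': np.float64(0.1285), 'yaw': np.float64(-24.82085870615958), 'n': (16239, 1665)}
wrist base n 11044 ((443.6216735839844, 37.149131774902344), (90.56977081298828, 74.7781982421875), 67.510498046875)
scene {'med': array([0.4371, 0.0388]), 'circ': array([0.4359, 0.0405]), 'rad': 24.5, 'ztop': np.float64(0.1277), 'yaw': np.float64(-25.83813470823627), 'n': (231, 63)}
tcp [435.4  39.2  99.5] yaw -22.4 t 42.35 gap 43.1 F [-10.5  -0.8  26.4] grip 63.7
[530.0, -291.0, 165.0, -22.5] [ 2.132e+02  2.694e+02 -6.520e+01 -0.000e+00 -1.000e-01  1.000e-01]
```

View pics/hg_s_blue.png

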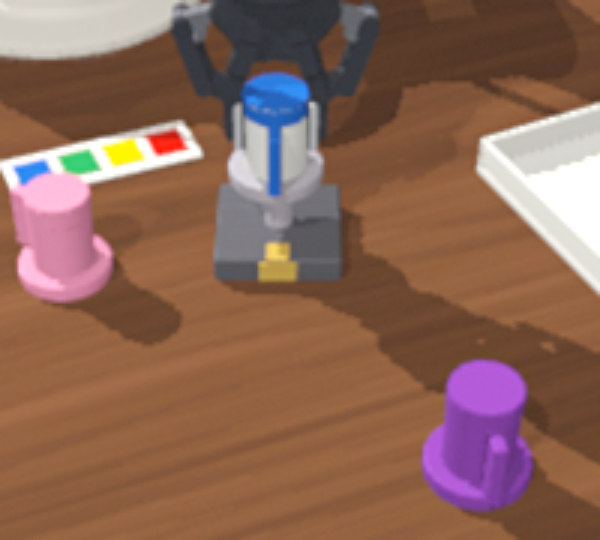

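The crop shows blue at (275,130) stopped high on the pin, its underside at z 0.058 and its fin over the brass mark at (278,260). It is tight too and goes in the crate.

Call:
step_arm(rows="30 0 0 -10 0 0 0;30 0 0 -25 0 0 0;30 0 0 -45 0 0 0;30 0 0 -66 0 0 0;30 0 0 -66 0 0 0;30 21 27 -66 0 0 0;30 42 54 -66 0 0 0;30 63 81 -66 0 0 0;30 85 108 -66 0 0 0;30 107 135 -66 0 0 0")

```text
time: 43.18
tool_pos: [0.4827, -0.1279, 0.1638]
ee_rot: [-0.0, 0.981, -0.194, 0.0]
contact_force: [1.0, 0.9, -1.2]
finger_gap: 0.506
gripper_force: 61.7
```

Call:
step_arm(rows="30 21 27 0 0 0 0;30 42 54 0 0 0 0;30 63 81 0 0 0 0;30 84 108 0 0 0 0;30 106 134.5 0 0 0 0;30 106 134.5 0 0 0 0;30 106 134.5 0 0 0 0")

```text
time: 43.77
tool_pos: [0.5293, -0.2923, 0.1629]
ee_rot: [-0.0, 0.981, -0.195, -0.0]
contact_force: [-1.1, -0.2, -0.8]
finger_gap: 0.501
gripper_force: 61.8
```

```bash
python3 tilt.py blue; python3 plan.py 530 -291 60 -22.5
```

```text
tcp [ 529.3 -292.3  162.9] yaw -22.5 t 43.77 gap 42.8 F [-1.1 -0.2 -0.8] grip 61.8
tool z [-0.     0.001 -1.   ]
wrist 18563 14834 axis [ 0.002 -0.     1.   ] cap [ 0.53   -0.2927  0.1919] underside [ 0.5299 -0.2927  0.1219]
scene 650 247 axis [-0.009  0.021  1.   ] cap [ 0.5299 -0.2934  0.1912] underside [ 0.5305 -0.2949  0.1212]
top 0
tcp [ 529.4 -290.   164. ] yaw -22.3 t 43.97 gap 43.1 F [-0.1 -0.6 -0.7] grip 61.8
[530.0, -291.0, 60.0, -22.5] [  0.9   0.7 104.   -0.   -0.    0.2]
```

Call:
step_arm(rows="30 0.5 0.5 30 0 0 0;30 0.5 0.5 60 0 0 0;30 0.5 0.5 90 0 0 0;30 0.5 0.5 105 0 0 0;30 0.5 0.5 105 0 0 0;30 0.5 0.5 110 0 0 0;30 0.5 0.5 114 0 0 0;30 0.5 0.5 117 0 0 0;30 0.5 0.5 117 0 0 0;30 0.5 0.5 117 0 0 0")

```text
time: 44.8
tool_pos: [0.53, -0.2917, 0.0476]
ee_rot: [0.0, 0.981, -0.194, 0.001]
contact_force: [-0.2, 0.1, -0.9]
finger_gap: 0.5
gripper_force: 61.7
```

Call:
step_arm(rows="57 0 0 0 0 0 0;57 0 0 0 0 0 0;57 0 0 0 0 0 0;57 0 0 0 0 0 0;57 0 0 -15 0 0 0;57 0 0 -45 0 0 0;57 0 0 -80 0 0 0;57 0 0 -120 0 0 0;57 0 0 -150 0 0 0;57 0 0 -150 0 0 0")

```text
time: 45.63
tool_pos: [0.5313, -0.2927, 0.2041]
ee_rot: [0.002, 0.981, -0.194, 0.004]
contact_force: [1.1, -0.4, 1.2]
finger_gap: 0.67
gripper_force: 0.0
```

```bash
python3 - <<'E'
from h import *; from plan import show
show()
f=grab_frame("scene"); W=cloud(f); C=np.array([.4774,-.3300]); a=np.radians(-5.7); M=np.array([[np.cos(a),np.sin(a)],[-np.sin(a),np.cos(a)]])
for c in HUE:
    m=mask(f["image"],c)&(W[...,2]>.0735)&(W[...,2]<.08)&(W[...,1]<-.2); P=W[m]; print(c,len(P),P.mean(0).round(4),"in crate",(M@(P[:,:2].mean(0)-C)).round(3))
cv2.imwrite("pics/final.png",f["image"][:,:,::-1])
E
```

```text
tcp [ 531.3 -292.7  204.1] yaw -22.4 t 45.63 gap 57.2 F [ 1.1 -0.4  1.2] grip 0.0
red 297 [ 0.4269 -0.3702  0.075 ] in crate [-0.046 -0.045]
yellow 270 [ 0.4558 -0.2655  0.0751] in crate [-0.028  0.062]
green 299 [ 0.5194 -0.3792  0.0751] in crate [ 0.047 -0.045]
blue 285 [ 0.5303 -0.2907  0.075 ] in crate [0.049 0.044]
```

View pics/final.png

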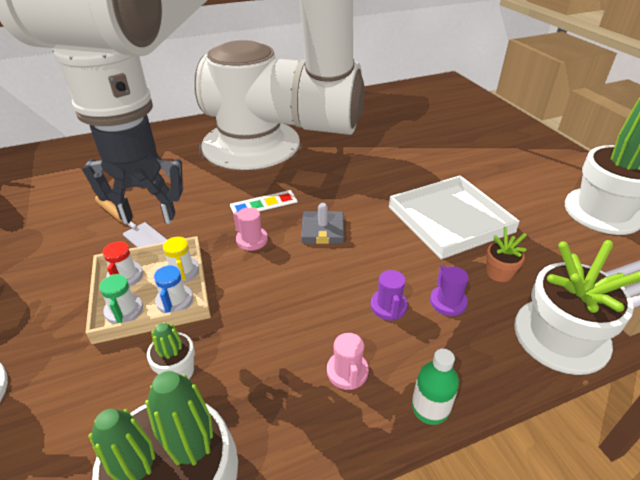

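The final view shows all four ferrules standing in the crate: red (118,260), yellow (178,258), green (117,298) and blue (170,287). Bystanders are unmoved and the gripper is clear.

```bash
python3 -c "
from station import job
print(job.job_done())"
```

```text
the job is handed in; nothing more can be done
None
```

I tried all four ferrules on the pin in card order; each stopped 12 mm down, so red, yellow, green and blue all stand upright in the wooden crate, and the job is handed in. The grip slackened once on green, which tipped in the gripper and had to be regrasped, and yellow got pushed about 20 mm in the crate around then but stayed standing.

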